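Ratchet-clamp a freshly glued block and hang out the red tag

TASK

Clamp the freshly glued wooden block: pump the clamp's red lever handle back and forth in full strokes until the orange spring pad is pushed in and presses the block firmly against the fixed jaw, and stop there: one stroke more would squeeze it too hard, and the jaw must be moved by the lever only. Then hang the red-faced tag through its window on the upturned hook, red face outward (away from the hook's post), and let go. Leave everything else on the table as it stands.

Things in the scene. Friction and masses are not known exactly. Their poses are not given: they have to be found in the camera images.
- clamp: blue bench ratchet clamp fixed to the table, bed 390 x 110 x 18 mm; origin on the table, 10 mm from the bed's middle; own +x = closing direction (moving jaw towards fixed jaw), +y = side where the lever handle sticks out, z up. Fixed jaw: block 100 wide, 82 high, at x 150 to 180 mm
- lever (a joint): flat steel lever, 65 mm above the table, on a vertical axis: 0 rad = back stop, 0.40 = forward stop (handle towards the fixed jaw, clockwise from above); at 0.20 it points along the clamp's +y. Starts anywhere, stays where left. A stroke from below 0.04 to above 0.36 drives the jaw one 12 mm tooth, never two; swinging back, the pawl clicks over the teeth and the jaw stays. Needs up to 6 N
- lever_knob (a point): centre of the lever's round upright red handle, 24 mm in diameter, 66 mm high, 131 mm above the table at its top, standing 175 mm from the pivot; this point is at its axis, at a height of 131 mm (its top end). To be held from above; it may turn in the grip
- lever_pivot (a point): the lever's axis of rotation (vertical), at 57 mm height
- carriage (a joint): travel of the moving jaw, m: 0 = fully open, grows as it closes, forward only. Starts at 0 to 0.030, on a tooth or between (the first stroke may then give 3 to 17 mm). After a full stroke it rests at 0.006, 0.018, 0.030, 0.042, 0.054 or 0.066 (within 2 mm). The pad meets the block at 0.055 to 0.058: the right end is the tooth at 0.066
- jaw: moving jaw (blue block 30 x 90 x 55 mm, top 75 mm above the table) with its toothed steel bar, which runs back under the lever; origin coincides with the clamp's when fully open. Do not push it by hand
- pad (a joint): how far the orange spring pad (plate 90 wide, 46 high, 8 thick, on two rods before the moving jaw) is pushed in, m: 0 = free (20 mm gap to the jaw), 0.016 = bottomed; 1.5 N/mm. Correct clamping pushes it in 6 to 8 mm; one tooth less leaves it nearly free, one more bottoms it
- pad_face (a point): middle of the pad's front face, 47 mm above the table
- fixed_jaw_face (a point): middle of the fixed jaw's clamping face, 47 mm above the table; own x is the closing direction
- block: glued block, two wooden halves with a white glue line, 60 mm along the clamp's x, 76 mm wide, 44 mm high, lying loose on the bed 1 to 4 mm short of the fixed jaw; origin at the centre of its underside, which is 18 mm above the table. Clamped, its origin lies at about x 120, y 0 mm of the clamp
- tag: the tag to hang: plywood paddle 54 wide, 121 high, 50 g, upright in holder_red's slot. Origin: centre of underside; x normal to the faces, y across, z up. +x face red with a white dot, -x face bare wood. Panel 7 thick, z 0-55 mm; window 28 wide, right through, z 55-87, between side strips 7 thick; grip bar 10 thick, 54 wide, z 87-121, to be pinched from above across thickness or width
- tag_eye (a point): middle of the upper edge of the red tag's window (87 mm above its underside); axes as the tag's
- holder_red: fixed dark wood foot 50 x 80 x 40 mm, origin at the centre of its underside; along its y runs a 9 mm wide, 28 mm deep slot, open at the top, in which the red tag stands (floor of the slot 12 mm above the table)
- hook: fixed steel stand: foot 90 mm across, post 14 thick, 164 high. At its top a hook of 8 mm round bar runs level along own +x (outward), axis 160 mm above the table, to an upturned tip (x 61 to 69 mm, top at 176 mm, the highest point). Origin: on the table under the post
- hook_seat (a point): top of the level part of the hook, 35 mm out from the post's axis, 164 mm above the table; own x points outward along the hook. The red tag's window edge (tag_eye) comes to rest here, 10 to 58 mm from the post's axis will do
- tag_blue: the other tag, blue face, standing in holder_blue; otherwise as the red tag (54 wide, 121 high, origin at the centre of its underside). To be left in place
- holder_blue: fixed dark wood foot 50 x 80 x 40 mm, origin at the centre of its underside; along its y runs a 9 mm wide, 28 mm deep slot, open at the top, in which the blue tag stands (floor of the slot 12 mm above the table)
- paper_cup: white paper cup turned upside down, 76 mm wide at the table, 92 high, between the lever and the hook; origin at the centre of its underside. Leave it
- water_cup: white open plastic cup, 72 mm wide, 90 high, behind the hook's post; origin at the centre of its underside. Leave it
- jute_egg: tan jute-wrapped egg with a flat foot, 60 mm wide, 77 high, beside the lever handle's swing; origin at the centre of its underside. Leave it
- yarn_ball: pale ball of twine with a flat foot, 72 mm wide, 66 high, beyond the clamp; origin at the centre of its underside. Leave it
- brush: paint brush lying on the table beyond the clamp, 180 mm long, red handle. Leave it
- glue_bottle: white bottle, 60 mm wide, 150 high; origin at the centre of its underside. Leave it
- plaster_tub: white lidded tub, 120 mm wide, 115 high; origin at the centre of its underside. Leave it
Mind the look-alikes: they are no part of the job. Leave any green look-alike of the tag alone.

How it is judged:
On the way, in this order (a step that is already met when the one before it is completed fails the run):
1. the block is clamped: the pad is pushed in 3.5 to 11.5 mm and presses the block against the fixed jaw (value of joint pad between 0.0035 and 0.0115 m and y of block in the frame of clamp between -0.02 and 0.02 m and x of block in the frame of clamp above 0.112 m and contact force between block and clamp above 4 N), for 0.2 s.
2. after that, the red tag hangs on the hook, red face outward, released (x of tag_eye in the frame of hook_seat between -0.028 and 0.026 m and y of tag_eye in the frame of hook_seat between -0.013 and 0.013 m and z of tag_eye in the frame of hook_seat between -0.005 and 0.008 m and angle between tag's own z axis and vertical below 0.3 rad and angle between the x axis of tag and the x axis of hook, either way round below 0.45 rad and x of hook in the frame of tag below 0 m and contact force between tag and hook above 0.1 N and contact force between tag and the fingers below 0.1 N and linear speed of tag below 0.05 m/s), for 0.2 s.
At the end, for the whole second after the job is handed in: The pad is pushed in 3.5 to 11.5 mm and holds the block, within 20 mm of the centre line, on the fixed jaw. The red tag hangs still and released by its window edge on the level hook bar, 7 to 61 mm from the post axis, upright within 0.3 rad, red face outward within 0.45 rad (all of step 1 and all of step 2); the robot touches nothing.
It fails at once if the block is squeezed too hard: the pad is pushed in more than 13.5 mm (value of joint pad above 0.0135 m).
It fails at once if the robot pushes the moving jaw itself with more than 5 N (contact force between any of the fingers, the arm and jaw above 5 N).
It fails at once if a bystander (cups, egg, ball, brush, bottle, tub, blue tag) is moved more than 30 mm (distance of any of paper_cup, water_cup, jute_egg, yarn_ball, brush, glue_bottle, plaster_tub, tag_blue from where it was at the start of the episode above 0.03 m).
It also fails if it takes over 72 s, if anything falls off the work surface, if the arm or the gripper's body presses on something with over 40 N, if the wrist force passes 120 N, or if a joint passes its speed limit or range.

ROBOT

A 6-joint arm with a two-finger parallel gripper is mounted at the origin on the work surface. World frame = base frame: x ahead of the robot, y to its left, z up, the work surface at z = 0. Lengths are in m, angles in rad, forces in N, time in s.
With the tool pointing down it reaches from about 0.35 to 1 m from the base axis. Payload 7.1 kg.
Tool frame: the origin (TCP) lies on the centre line of the jaws, within the pads' length; the fingertips stand nose_length ahead of it and the grasp point (between the pads) lies 8 mm behind it (nose_length is the distance from the TCP to the fingertips, in m); z points along the fingers, y is the direction in which the jaws open and shut (so a half turn about z gives the same grasp; the last joint's range is limited). The gripper opens to 85 mm and grips with 20 to 120 N. Pads are 22 mm wide; open, the fingers measure 114 mm over their backs; the gripper's body (76 mm by 85 mm) begins 54 mm behind the grasp point. The pads swing forward as they close: fully open they stand 13 mm farther back than shut.
Start: joints at [-1.291, 0.423, 1.63, -0, 1.089, -0.019], TCP at [0.184, -0.597, 0.242] pointing down, gripper open.
Joint ranges: [-3, 3], [-0.9, 2.11], [0.09, 2.58], [-1.31, 4.45], [0.11, 2.69], [-2.54, 2.54]. Speed limits (rad/s): [2.39, 2.39, 3.01, 3.14, 3.14, 3.14].

INTERFACE

Orientations are given as a unit quaternion [x, y, z, w].
In Python, from rig import state, camera, calibration, close_job, silhouettes, spot_point, nose_length gives the robot as it stands.
- The arm moves only by the shell command python3 -m crank 'ROWS' [OPENING]. ROWS is JSON, a list of rows, each an object with "slide": the shift along the world's x, y, z in units of 25 mm (1.0 is 25 mm), a list of three; "rot": the turn, a rotation vector about the world's x, y, z in rad, a list of three. A call has exactly 8 rows; each row is the pose to reach, as a shift and turn from the pose commanded when the call began; what a row does not reach only later rows make up. A row lasts 1/12 s, in which the tool goes at most 41.7 mm and 7.16 degrees, less where a joint would pass 70% of its speed; a pose out of reach is approached as far as the arm can. A call with a gripper value outside its range is refused whole. OPENING is the opening, from -1 (shut) to 1 (fully open), set as the call begins (- or left out, the last holds). The fingers move at their own pace and stop on an object; the grip force is fixed at half the most. Time passes only in rows, so rows that repeat a pose let the fingers close, or fill a call up. It gives the time, the measured TCP pose, the force and the opening at its end, in the units of the state.
- state(): the state, without advancing time (a new reading comes with each control period).
- camera(name): name is "scene" or "top" or "wrist"; returns the picture (384x512x3 uint8, red, green, blue); there is no depth.
- calibration(name): a dict with "intrinsics" (3x3 intrinsics, pixels), "distortion" ([k1, k2, p1, p2, k3] as OpenCV has them; the pictures are not rectified), "world_from_camera" (4x4, takes a point from camera to world coordinates); the wrist camera has in their place "mount" (4x4, takes a point from camera to tool coordinates, whose origin is the TCP and whose axes are the flange's). Camera axes: x right, y up, looking along -z (the intrinsics and any distortion apply to the point x, -y, -z); pixel columns grow to the right and rows downward; lengths in m; the calibration is good to about 2 mm. A picture is of the moment at which its call begins: read the wrist's pose just before it. calibration takes no time and is no camera call.
- close_job(): hands the job in, once; it reports no verdict.
Trained networks look in the newest picture that a camera, given by its name, has taken for a name from the list of things; names that differ only in an ending like _2 or _b are one class to them, and where a whole thing is asked for, a point or a joint stands for the part that bears it (a point fixed in the world has none). Each returns a list of dicts, best first, with "confidence" (0 to 1); they miss things now and then, are a little off and sometimes report something else, mostly with a low value. They report only what shows in the picture. A call takes as long as a camera call. They do not tell look-alikes from the thing itself.
- silhouettes(camera, thing): "region" (384x512 bool, what is visible of it).
- spot_point(camera, thing): "centre" ([x, y, z] in m, in the coordinates of the camera as it stood for that picture, good to about 4 mm: a listed point, or the origin of a listed thing).
The state is a dict: "time": time; "joints": joint angles; "qd": joint speeds; "joint_torque": joint torques, N m; "position": TCP position; "tool_rot": TCP orientation; "ft_force": force on the tool from outside, world axes, zero at the start; "moment": the same for the moment, N m; "gripper_width": finger opening in m.
Only numpy, scipy, OpenCV 4.12 (cv2) and the standard library are available. Lean on these libraries where they do the work, as an engineer would, in place of code of your own. Each camera call takes 0.05 s, during which the arm holds its last target.

## Working session

There is one attempt and no reset: what is moved stays moved. The work goes in short steps, Python scripts to look and compute and a shell command to move; the robot and the scene stay as the last step left them, time stands still between calls to the robot, and variables do not carry over. Pictures are saved under pics/ and viewed, and the job is handed in when it is done.

```bash
ls; mkdir -p pics; python3 - <<'E'
from rig import *
import cv2
print(state()); print(nose_length)
for n in ["scene","top","wrist"]:
    im=camera(n); cv2.imwrite(f"pics/{n}0.png",cv2.cvtColor(im,cv2.COLOR_RGB2BGR))
    print(n,calibration(n))
E
```

```text
pics
{'time': 0.0, 'joints': array([-1.29102599e+00,  4.23861896e-01,  1.63069843e+00,  1.08829982e-05,
        1.08858325e+00, -1.89891757e-02]), 'qd': array([0.00122579, 0.00074956, 0.00080131, 0.00031421, 0.00203297,
       0.00170597]), 'joint_torque': array([ 1.55287777e-03, -5.57376909e+01, -2.81736177e+01,  4.90335469e-05,
        7.42796401e-03, -2.93327321e-05]), 'position': array([ 0.1838464 , -0.59679323,  0.24152921]), 'tool_rot': array([ 9.88863655e-01,  1.48822279e-01, -9.60483345e-05, -7.69504383e-04]), 'ft_force': array([-0.02315868, -0.17898287,  0.66127847]), 'moment': array([-0.01998584,  0.0355154 , -0.02251953]), 'gripper_width': 0.08546086337926431}
0.011
scene {'intrinsics': array([[367.61696246,   0.        , 250.80344707],
       [  0.        , 367.61696246, 194.27591616],
       [  0.        ,   0.        ,   1.        ]]), 'distortion': array([0.01750665, 0.        , 0.        , 0.        , 0.        ]), 'world_from_camera': array([[ 0.345876  , -0.77242124,  0.53266802,  1.268766  ],
       [ 0.93825798,  0.28863859, -0.19068225, -0.27869506],
       [-0.0
[... 555 characters left out ...]
7975498,  1.18155304],
       [ 0.        ,  0.        ,  0.        ,  1.        ]])}
wrist {'intrinsics': array([[270.34836894,   0.        , 257.841816  ],
       [  0.        , 270.34836894, 193.66089718],
       [  0.        ,   0.        ,   1.        ]]), 'distortion': array([-0.03991804,  0.        ,  0.        ,  0.        ,  0.        ]), 'mount': array([[-8.60744077e-04,  9.44816766e-01,  3.27598136e-01,
         8.36805625e-02],
       [ 9.99999528e-01,  9.60811813e-04, -1.43613266e-04,
         1.27760645e-04],
       [-4.50448381e-04,  3.27597858e-01, -9.44817147e-01,
        -1.31323472e-01],
       [ 0.00000000e+00,  0.00000000e+00,  0.00000000e+00,
         1.00000000e+00]])}
```

View pics/scene0.png

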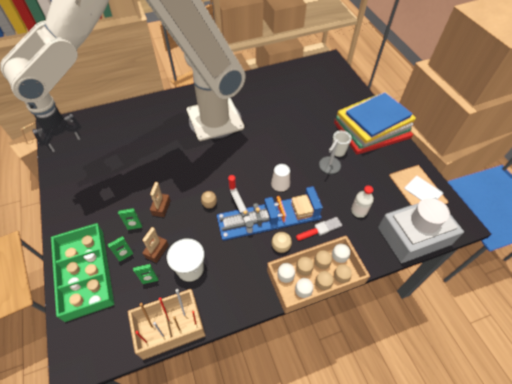

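View pics/top0.png

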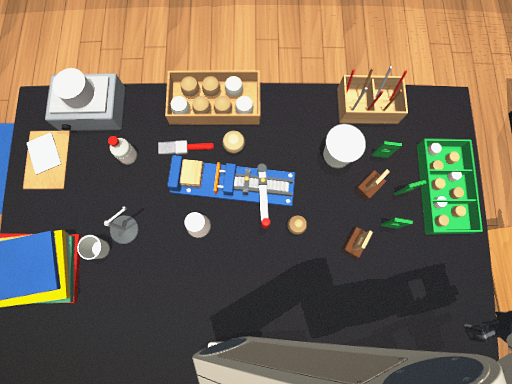

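View pics/wrist0.png

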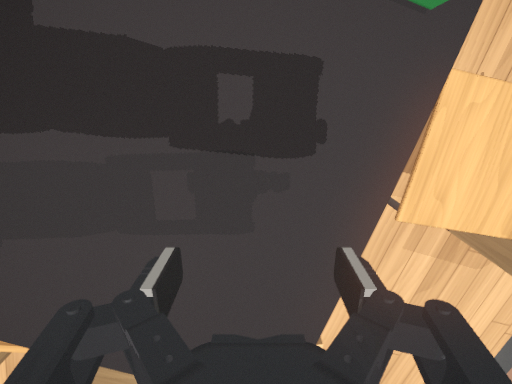

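The scene picture shows the clamp at (270,213) with the lever's red knob at (232,181), and the hook at (331,165). Two wooden tags in holders stand at (158,200) and (153,243), with green look-alikes at (129,218), (120,248) and (146,273). Next I'll measure with the networks in both views.

```bash
cat > h.py <<'E'
from rig import *
import numpy as np, cv2
from scipy.spatial.transform import Rotation as R
def wfc(name,st=None):
    c=calibration(name)
    if name!="wrist": return np.array(c["world_from_camera"])
    st=st or state()
    T=np.eye(4);T[:3,:3]=R.from_quat(st["tool_rot"]).as_matrix();T[:3,3]=st["position"]
    return T@np.array(c["mount"])
def ray(name,uv,T):
    c=calibration(name)
    p=cv2.undistortPoints(np.array([[uv]],float),c["intrinsics"],c["distortion"])[0,0]
    d=T[:3,:3]@np.array([p[0],-p[1],-1.]); return T[:3,3],d/np.linalg.norm(d)
def atz(name,uv,z,T=None):
    T=wfc(name) if T is None else T
    o,d=ray(name,uv,T); return o+d*(z-o[2])/d[2]
def meet(rays):
    A=np.zeros((3,3));b=np.zeros(3)
    for o,d in rays:
        P=np.eye(3)-np.outer(d,d);A+=P;b+=P@o
    p=np.linalg.solve(A,b); return p,[np.linalg.norm((np.eye(3)-np.outer(d,d))@(p-o)) for o,d in rays]
def proj(name,p,T):
    c=calibration(name); q=np.linalg.inv(T)@np.append(p,1); q=np.array([q[0],-q[1],-q[2]])
    return cv2.projectPoints(q.reshape(1,1,3),np.zeros(3),np.zeros(3),c["intrinsics"],c["distortion"])[0][0,0]
def spot(name,thing,T,n=3):
    return [(round(d["confidence"],2),(T[:3,:3]@np.array(d["centre"])+T[:3,3]).round(4)) for d in spot_point(name,thing)[:n]]
def save(im,f,crop=None,k=1):
    if crop: im=im[crop[1]:crop[3],crop[0]:crop[2]]
    im=cv2.resize(im,None,fx=k,fy=k,interpolation=cv2.INTER_CUBIC)
    cv2.imwrite("pics/"+f,cv2.cvtColor(im,cv2.COLOR_RGB2BGR))
E
python3 - <<'E'
from h import *
for n in ["scene","top"]:
    camera(n);T=wfc(n)
    for t in ["clamp","lever_knob","lever_pivot","jaw","pad_face","fixed_jaw_face","block","tag","tag_eye","tag_blue","holder_red","hook","hook_seat","paper_cup","jute_egg","water_cup"]:
        print(n,t,[(c,p.tolist()) for c,p in spot(n,t,T)])
print(state()["time"])
E
```

```text
scene clamp [(0.58, [0.6011, 0.044, 0.0009])]
scene lever_knob [(0.62, [0.4546, -0.0653, 0.1295])]
scene lever_pivot [(0.77, [0.629, -0.0594, 0.055]), (0.19, [0.6008, 0.0433, 0.0022])]
scene jaw [(0.89, [0.6022, 0.0514, -0.002])]
scene pad_face [(0.69, [0.606, 0.0856, 0.0427]), (0.64, [0.4552, -0.0654, 0.1292]), (0.49, [0.4598, -0.1655, -0.0031])]
scene fixed_jaw_face [(0.7, [0.6128, 0.1935, 0.0427])]
scene block [(0.62, [0.6204, 0.159, 0.0192])]
scene tag [(0.8, [0.5864, -0.4087, 0.0112]), (0.69, [0.5673, -0.5171, -0.0018]), (0.69, [0.4568, -0.462, -0.0013])]
scene tag_eye [(0.77, [0.5788, -0.4022, 0.1015]), (0.72, [0.6921, -0.4521, 0.0833]), (0.64, [0.5696, -0.5144, 0.0846])]
scene tag_blue [(0.69, [0.4048, -0.3484, 0.0108])]
scene holder_red [(0.87, [0.5881, -0.404, 0.0047])]
scene hook [(0.94, [0.4465, 0.3748, -0.0083])]
scene hook_seat [(0.85, [0.4689, 0.3447, 0.1627]), (0.65, [0.4517, -0.0654, 0.1305])]
scene paper_cup [(0.95, [0.4622, 0.1394, 0.0013])]
scene jute_egg [(0.68, [0.4619, -0.1676, -0.0038])]
scene water_cup [(0.65, [0.3902, 0.4483, -0.0026]), (0.64, [0.6028, 0.0512
[... 674 characters left out ...]
6946, -0.4514, 0.0017]), (0.69, [0.5681, -0.5175, -0.0032])]
top tag_eye [(0.71, [0.5889, -0.4054, 0.0962]), (0.7, [0.4641, -0.4639, 0.084]), (0.57, [0.6946, -0.4477, 0.0885])]
top tag_blue [(0.46, [0.4076, -0.3446, 0.0119]), (0.31, [0.4622, -0.1657, 0.0069])]
top holder_red [(0.81, [0.5868, -0.4036, -0.0007])]
top hook [(0.73, [0.4525, 0.3807, -0.0029]), (0.27, [0.4611, -0.1639, 0.0012])]
top hook_seat [(0.68, [0.4729, 0.3534, 0.1619]), (0.67, [0.4623, -0.1633, 0.0018])]
top paper_cup [(0.63, [0.5849, -0.4066, -0.0016]), (0.59, [0.4678, 0.1444, 0.0048])]
top jute_egg [(0.73, [0.4651, -0.1636, 0.0021]), (0.26, [0.5897, -0.4072, 0.0977])]
top water_cup [(0.88, [0.3888, 0.4504, -0.0056])]
1.85
```

```bash
python3 - <<'E'
from h import *
save(cv2.cvtColor(cv2.imread("pics/top0.png"),cv2.COLOR_BGR2RGB),"t1.png",(100,130,420,260),2.4)
save(cv2.cvtColor(cv2.imread("pics/scene0.png"),cv2.COLOR_BGR2RGB),"s1.png",(100,120,400,290),2.6)
E
```

```text
(no output)
```

View pics/t1.png

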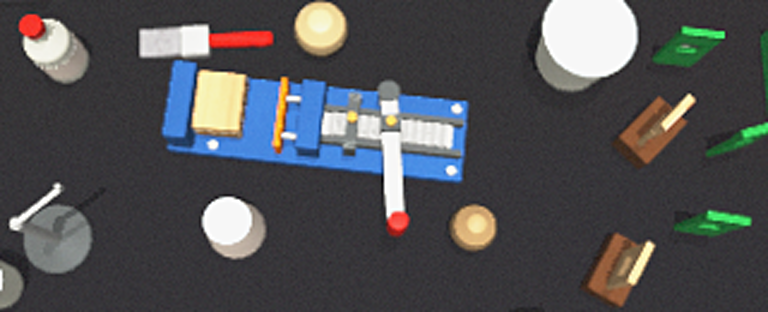

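View pics/s1.png

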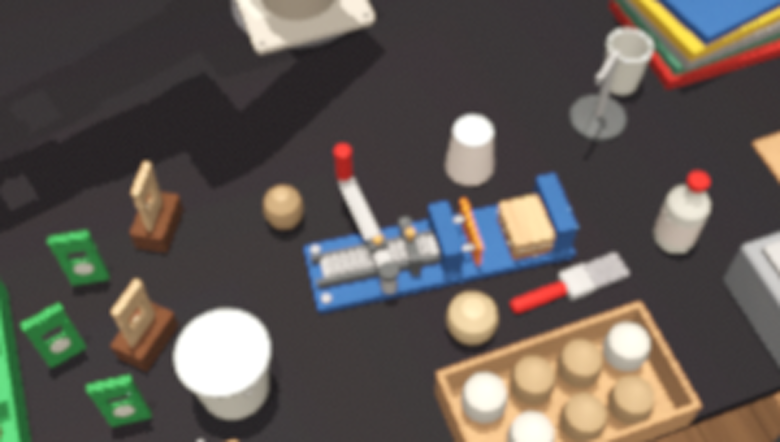

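Candidates for the red tag are the wooden tags at top (373,184) and (357,242); three green ones at top (387,150), (409,187) and (397,223) are look-alikes. Both wooden ones turn their coloured faces toward −x,−y, out of view of the fixed cameras. The arm is already on that side, so I'll tilt the wrist camera to look at them.

```bash
python3 -m crank '[{"slide":[0,0,0.4],"rot":[0.075,-0.092,0]},{"slide":[0,0,0.8],"rot":[0.15,-0.184,0]},{"slide":[0,0,1.2],"rot":[0.225,-0.276,0]},{"slide":[0,0,1.6],"rot":[0.3,-0.37,0]},{"slide":[0,0,2],"rot":[0.375,-0.46,0]},{"slide":[0,0,2],"rot":[0.375,-0.46,0]},{"slide":[0,0,2],"rot":[0.375,-0.46,0]},{"slide":[0,0,2],"rot":[0.375,-0.46,0]}]'
python3 - <<'E'
from h import *
T=wfc("wrist");im=camera("wrist");save(im,"w1.png",k=1.5)
for t in ["tag","tag_eye","tag_blue","holder_red","holder_blue"]:print(t,[(c,p.tolist()) for c,p in spot("wrist",t,T,5)])
for p in [(.587,-.405,.05),(.406,-.347,.05)]: print(proj("wrist",p,T))
E
```

```text
time: 2.52
position: [0.184, -0.597, 0.2917]
tool_rot: [0.946, 0.142, 0.251, -0.149]
ft_force: [0.4, 0.4, -0.4]
gripper_width: 0.0858
tag [(0.82, [0.4615, -0.4634, -0.002]), (0.71, [0.5628, -0.511, -0.0018]), (0.65, [0.5861, -0.4068, 0.0138]), (0.64, [0.4029, -0.3434, -0.002]), (0.42, [0.4552, -0.1589, -0.0033])]
tag_eye [(0.77, [0.4551, -0.4637, 0.0901]), (0.57, [0.569, -0.5133, 0.0827])]
tag_blue [(0.7, [0.4004, -0.3474, 0.0102])]
holder_red [(0.58, [0.5837, -0.4045, -0.0004])]
holder_blue [(0.85, [0.4017, -0.343, 0.0005])]
[264.754985    7.1205533]
[200.60676853  85.82470791]
```

View pics/w1.png

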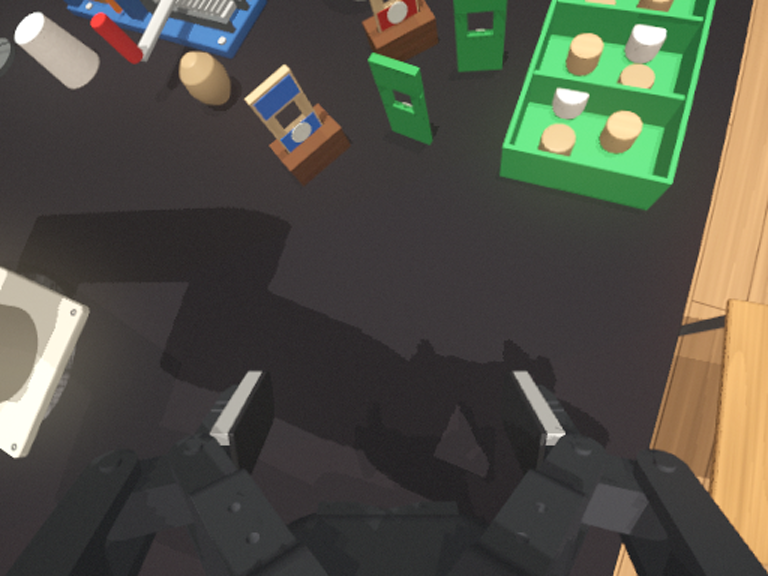

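The wrist picture settles it. The tag with the blue face and white dot is at (200,80) in the raw image (near holder). The one with the red face is at the top (264,8), which is holder (0.587,-0.405). I choose the latter, with its red face toward −x,−y. Now to the lever.

```bash
cat >> h.py <<'E'
def yawR(a):  # tool down, tool y axis at heading a (rad)
    y=np.array([np.cos(a),np.sin(a),0]);z=np.array([0,0,-1.]);return np.column_stack([np.cross(y,z),y,z])
def to(pos,a):
    s=state();Rt=yawR(a) if np.isscalar(a) else a
    v=(R.from_matrix(Rt)*R.from_quat(s["tool_rot"]).inv()).as_rotvec()
    print("slide",((np.array(pos)-s["position"])/.025).round(2),"rot",v.round(3),"rows",round(np.linalg.norm(v)/.125,1),"dist rows",round(np.linalg.norm(np.array(pos)-s["position"])/.0417,1))
E
python3 - <<'E'
from h import *
to((0.43,-0.075,0.25),np.deg2rad(-95.2))
E
```

```text
slide [ 9.81 20.88 -1.7 ] rot [-0.28   0.526 -0.379] rows 5.7 dist rows 13.9
```

```bash
python3 -m crank '[{"slide":[0.7,1.4,-0.1],"rot":[-0.045,0.085,-0.062]},{"slide":[1.4,2.8,-0.2],"rot":[-0.09,0.17,-0.124]},{"slide":[2.1,4.2,-0.3],"rot":[-0.14,0.26,-0.19]},{"slide":[2.8,5.6,-0.5],"rot":[-0.185,0.345,-0.25]},{"slide":[3.5,7.1,-0.6],"rot":[-0.23,0.43,-0.31]},{"slide":[4.2,8.5,-0.7],"rot":[-0.28,0.526,-0.379]},{"slide":[4.9,9.9,-0.8],"rot":[-0.28,0.526,-0.379]},{"slide":[5.6,11.4,-0.9],"rot":[-0.28,0.526,-0.379]}]'
python3 -m crank '[{"slide":[0.6,1.3,-0.1],"rot":[0,0,0]},{"slide":[1.2,2.6,-0.3],"rot":[0,0,0]},{"slide":[1.8,4,-0.4],"rot":[0,0,0]},{"slide":[2.4,5.4,-0.6],"rot":[0,0,0]},{"slide":[3,6.8,-0.7],"rot":[0,0,0]},{"slide":[3.7,8.2,-0.8],"rot":[0,0,0]},{"slide":[4.2,9.5,-0.8],"rot":[0,0,0]},{"slide":[4.2,9.5,-0.8],"rot":[0,0,0]}]' 0
python3 - <<'E'
from h import *
T=wfc("wrist");im=camera("wrist");save(im,"w2.png",k=1.5);np.save("T2.npy",T)
for t in ["clamp","lever_knob","lever_pivot","pad_face","fixed_jaw_face","block","jaw"]:print(t,[(c,p.tolist()) for c,p in spot("wrist",t,T,2)])
E
```

```text
time: 3.48
position: [0.3201, -0.3213, 0.2713]
tool_rot: [0.999, -0.046, 0.001, 0.002]
ft_force: [0.9, -0.5, -0.8]
gripper_width: 0.0854
time: 4.15
position: [0.4255, -0.0812, 0.2509]
tool_rot: [0.999, -0.043, 0.002, -0.001]
ft_force: [-0.8, -0.0, 0.5]
gripper_width: 0.0424
clamp [(0.69, [0.5995, 0.0467, 0.0024])]
lever_knob [(0.86, [0.4553, -0.0656, 0.1314])]
lever_pivot []
pad_face [(0.58, [0.6027, 0.09, 0.0489]), (0.21, [0.4549, -0.0634, 0.1286])]
fixed_jaw_face []
block [(0.79, [0.6181, 0.1646, 0.0183])]
jaw [(0.93, [0.6013, 0.0546, -0.0022]), (0.37, [0.5993, 0.0881, 0.0518])]
```

View pics/w2.png

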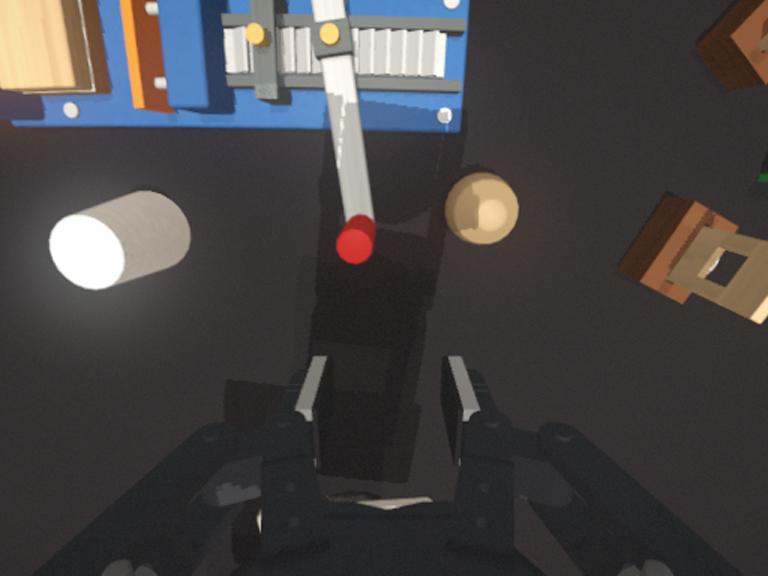

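The wrist picture shows the knob's top at raw (237,164), the lever's bolt at (220,22), the bed's front edge from (8,82) to (308,87), and the tag holders to the right.

```bash
python3 - <<'E'
from h import *
T=np.load("T2.npy")
a=atz("wrist",(20,82),.018,T);b=atz("wrist",(307,87.3),.018,T);print(a,b); d=(a-b)/np.linalg.norm(a-b);print("clampdir",d, np.rad2deg(np.arctan2(d[1],d[0])))
k=atz("wrist",(237,163.5),.131,T);print("knob",k)
p=atz("wrist",(220,22.5),.075,T);print("pivot",p)
for z in(.065,): print(np.linalg.norm((k-p)[:2]))
th=np.arctan2(d[1],d[0])
# top camera triangulation of knob
camera("top")
im=camera("top");Tt=wfc("top")
save(im,"t2.png",(150,140,320,240),4.5)
hsv=cv2.cvtColor(im,cv2.COLOR_RGB2HSV);m=((hsv[...,0]<8)|(hsv[...,0]>172))&(hsv[...,1]>150)&(hsv[...,2]>110)
m[:200]=0;m[240:]=0;m[:,:240]=0;m[:,290:]=0
print(np.argwhere(m).mean(0)[::-1] if m.any() else None)
for t in ["lever_knob","lever_pivot"]:print(t,spot("top",t,Tt,1))
for n in ["clamp"]:pass
for pv in [(.631,-.0595),p[:2]]:
    v=k[:2]-np.array(pv);x=v@d[:2];y=v@np.array([-d[1],d[0]]);print("lever angle",.2+np.arctan2(x,y),np.hypot(x,y))
E
```

```text
[0.56306794 0.21592727 0.018     ] [ 0.52015202 -0.15210609  0.018     ]
clampdir [ 1.15823980e-01  9.93269755e-01 -1.49816713e-16] 83.34884676356552
knob [ 0.45436637 -0.06422211  0.131     ]
pivot [ 0.58739044 -0.05755971  0.075     ]
0.1331908140404408
None
lever_knob []
lever_pivot [(0.41, array([ 0.6363, -0.0585,  0.0584]))]
lever angle 0.057187912298408194 0.17669674236006305
lever angle 0.03387314852505749 0.13319081404044078
```

View pics/t2.png

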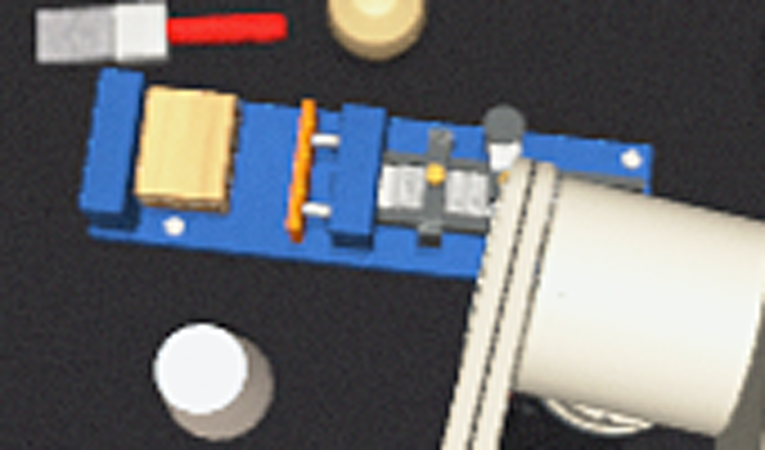

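```bash
python3 -m crank '[{"slide":[0.6,0.35,0],"rot":[0,0,0]},{"slide":[1.15,0.65,-0.5],"rot":[0,0,0]},{"slide":[1.15,0.65,-1.5],"rot":[0,0,0]},{"slide":[1.15,0.65,-2.7],"rot":[0,0,0]},{"slide":[1.15,0.65,-3.9],"rot":[0,0,0]},{"slide":[1.15,0.65,-5],"rot":[0,0,0]},{"slide":[1.15,0.65,-5.6],"rot":[0,0,0]},{"slide":[1.15,0.65,-5.6],"rot":[0,0,0]}]' 0.4
python3 - <<'E'
from h import *
T=wfc("wrist");im=camera("wrist");save(im,"w3.png",k=1.5)
print(state()["position"],spot("wrist","lever_knob",T,1))
E
```

```text
time: 5.42
position: [0.4503, -0.0695, 0.1077]
tool_rot: [0.999, -0.046, -0.002, -0.0]
ft_force: [0.9, 0.5, -0.4]
gripper_width: 0.0594
[ 0.45134068 -0.06964998  0.10926948] [(0.73, array([ 0.4577, -0.0641,  0.1319]))]
```

View pics/w3.png

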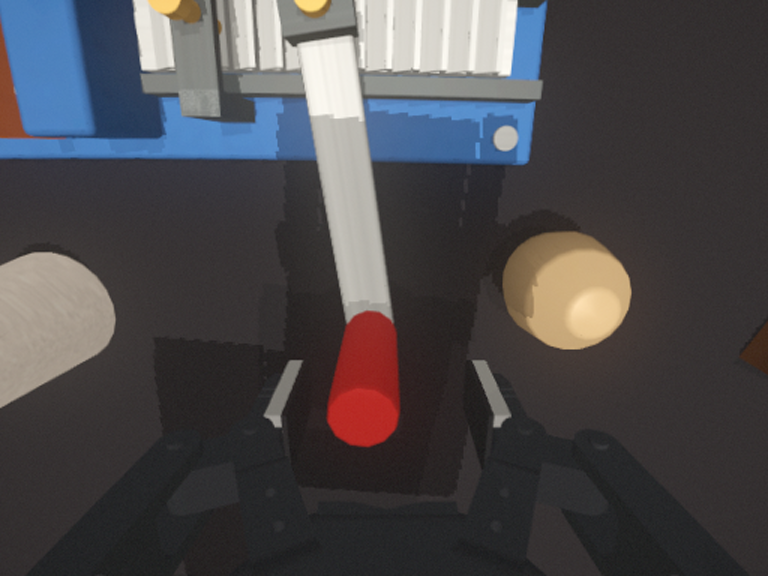

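```bash
python3 -m crank '[{"slide":[0.15,0.2,0],"rot":[0,0,0]},{"slide":[0.15,0.2,0],"rot":[0,0,0]},{"slide":[0.15,0.2,0],"rot":[0,0,0]},{"slide":[0.15,0.2,0],"rot":[0,0,0]},{"slide":[0.15,0.2,0],"rot":[0,0,0]},{"slide":[0.15,0.2,0],"rot":[0,0,0]},{"slide":[0.15,0.2,0],"rot":[0,0,0]},{"slide":[0.15,0.2,0],"rot":[0,0,0]}]' -1
python3 -c "
from h import *
print(state()['position'],state()['ft_force'],state()['gripper_width'])"
```

```text
time: 6.18
position: [0.4575, -0.0647, 0.112]
tool_rot: [0.999, -0.046, 0.002, 0.0]
ft_force: [0.2, 1.6, 6.2]
gripper_width: 0.022
[ 0.45746875 -0.06473178  0.11198341] [0.21650858 1.60039702 6.19237053] 0.02204051150569865
```

```bash
python3 -m crank '[{"slide":[0,-0.1,0],"rot":[0,0,0]},{"slide":[0,-0.25,0],"rot":[0,0,0]},{"slide":[0,-0.4,0],"rot":[0,0,0]},{"slide":[0,-0.45,0],"rot":[0,0,0]},{"slide":[0,-0.5,0],"rot":[0,0,0]},{"slide":[0,-0.5,0],"rot":[0,0,0]},{"slide":[0,-0.5,0],"rot":[0,0,0]},{"slide":[0,-0.5,0],"rot":[0,0,0]}]'
python3 - <<'E'
from h import *
s=state();print(s["position"],s["ft_force"])
T=wfc("wrist");im=camera("wrist");save(im,"w4.png")
for t in ["lever_knob","jaw"]:print(spot("wrist",t,T,1))
E
```

```text
time: 6.85
position: [0.4573, -0.0714, 0.1119]
tool_rot: [0.999, -0.048, 0.002, -0.004]
ft_force: [5.6, 49.3, 11.6]
gripper_width: 0.0228
[ 0.45730875 -0.07135002  0.11192243] [ 5.61243858 49.33783024 11.56456961]
[(0.71, array([ 0.4587, -0.0731,  0.1318]))]
[(0.57, array([ 0.5964,  0.0562, -0.0012]))]
```

View pics/w4.png

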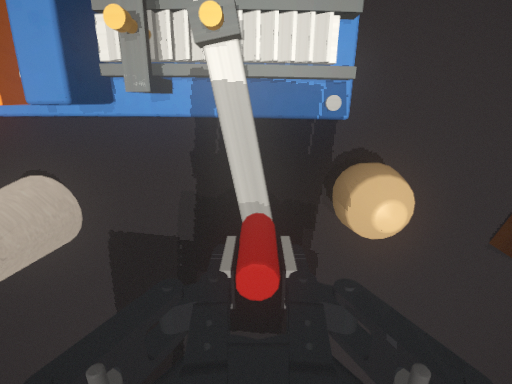

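At the back stop: 49 N builds up against it at y = -0.0714, with the knob at raw (258,265) held between the pads. First full stroke.

```bash
python3 -m crank '[{"slide":[-0.02,0.65,0],"rot":[0,0,0]},{"slide":[-0.02,1.05,0],"rot":[0,0,0]},{"slide":[0,1.5,0],"rot":[0,0,0]},{"slide":[0.06,1.9,0],"rot":[0,0,0]},{"slide":[0.14,2.3,0],"rot":[0,0,0]},{"slide":[0.25,2.75,0],"rot":[0,0,0]},{"slide":[0.32,3.05,0],"rot":[0,0,0]},{"slide":[0.32,3.05,0],"rot":[0,0,0]}]'
python3 - <<'E'
from h import *
s=state();print(s["position"],s["ft_force"])
T=wfc("wrist");im=camera("wrist");save(im,"w5.png")
for t in ["lever_knob","jaw","pad_face"]:print(spot("wrist",t,T,1))
im=camera("top");save(im,"t5.png",(150,140,320,240),4.5)
for t in ["jaw","pad_face","fixed_jaw_face","clamp"]:print(t,spot("top",t,wfc("top"),1))
E
```

```text
time: 7.67
position: [0.463, -0.0012, 0.1116]
tool_rot: [0.999, -0.045, -0.0, 0.001]
ft_force: [-7.4, -6.7, 13.4]
gripper_width: 0.0225
[ 0.46303693 -0.00117739  0.11160294] [-7.41686478 -6.71427587 13.44784942]
[(0.67, array([ 0.4647, -0.0029,  0.1298]))]
[(0.61, array([ 0.5999,  0.0645, -0.0022]))]
[(0.75, array([0.6017, 0.102 , 0.0466]))]
jaw [(0.96, array([ 0.6062,  0.0627, -0.0013]))]
pad_face [(0.63, array([0.6095, 0.0964, 0.0481]))]
fixed_jaw_face [(0.94, array([0.6156, 0.1988, 0.0473]))]
clamp [(0.65, array([ 0.6038,  0.0473, -0.0018]))]
```

View pics/t5.png

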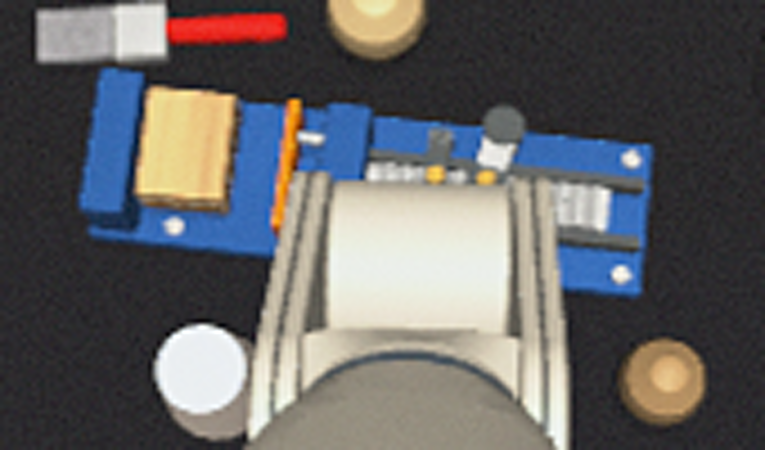

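The jaw advanced about 10 mm: the pad's upper edge in the top crop went from (308,100) to (294,100). The gap between pad and fixed jaw is about 0.101, so the carriage is near the 0.018 tooth. Second stroke.

```bash
python3 -m crank '[{"slide":[-0.07,-0.3,0],"rot":[0,0,0]},{"slide":[-0.18,-0.75,0],"rot":[0,0,0]},{"slide":[-0.26,-1.15,0],"rot":[0,0,0]},{"slide":[-0.32,-1.55,0],"rot":[0,0,0]},{"slide":[-0.34,-2,0],"rot":[0,0,0]},{"slide":[-0.34,-2.4,0],"rot":[0,0,0]},{"slide":[-0.32,-2.85,0],"rot":[0,0,0]},{"slide":[-0.32,-2.87,0],"rot":[0,0,0]}]'
python3 -c "
from h import *
camera('wrist');print(state()['position'],state()['ft_force'])"
python3 -m crank '[{"slide":[-0.02,0.4,0],"rot":[0,0,0]},{"slide":[-0.02,0.85,0],"rot":[0,0,0]},{"slide":[0,1.3,0],"rot":[0,0,0]},{"slide":[0.06,1.7,0],"rot":[0,0,0]},{"slide":[0.14,2.1,0],"rot":[0,0,0]},{"slide":[0.25,2.6,0],"rot":[0,0,0]},{"slide":[0.32,2.87,0],"rot":[0,0,0]},{"slide":[0.32,2.87,0],"rot":[0,0,0]}]'
cat > chk.py <<'E'
from h import *
import sys
s=state();print(s["position"],s["ft_force"],s["time"])
T=wfc("wrist");im=camera("wrist")
for t in ["lever_knob","jaw","pad_face"]:print(t,spot("wrist",t,T,1))
im=camera("top");save(im,sys.argv[1],(150,140,320,240),4.5)
g=[]
for t in ["jaw","pad_face","fixed_jaw_face"]:
    r=spot("top",t,wfc("top"),1);print(t,r);g.append(r)
try: print("carriage est from gap",.119-np.linalg.norm(g[2][0][1]-g[1][0][1]))
except Exception as e: print(e)
E
python3 chk.py t6.png
```

```text
time: 8.78
position: [0.454, -0.0706, 0.1113]
tool_rot: [0.999, -0.047, -0.002, -0.003]
ft_force: [-7.2, 23.3, 15.1]
gripper_width: 0.0226
[ 0.45397301 -0.07056808  0.11126541] [-7.72989595 18.73024182 13.44968862]
time: 9.5
position: [0.4641, -0.0013, 0.1112]
tool_rot: [0.999, -0.045, 0.0, 0.001]
ft_force: [-4.8, -7.1, 8.8]
gripper_width: 0.0223
[ 0.46405411 -0.00127529  0.11124539] [-4.81177119 -7.09161612  8.79741866] 9.5
lever_knob [(0.63, array([ 0.4634, -0.0045,  0.1277]))]
jaw [(0.79, array([ 0.6008,  0.0784, -0.0019]))]
pad_face [(0.77, array([0.6038, 0.1125, 0.0468]))]
jaw [(0.9, array([ 0.607 ,  0.0778, -0.0018]))]
pad_face [(0.6, array([7.202e-01, 1.941e-01, 7.000e-04]))]
fixed_jaw_face [(0.67, array([0.6179, 0.1986, 0.0482]))]
carriage est from gap 0.006120462438934535
```

View pics/t6.png

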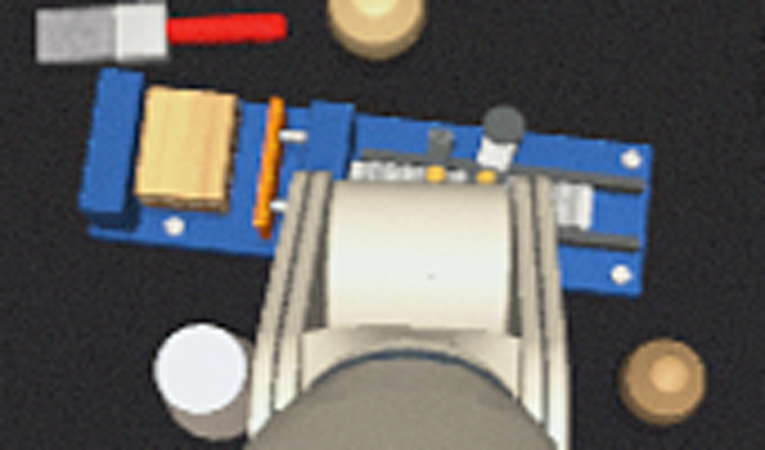

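The pad advanced another 11–12 mm (crop 294→277), with a free gap of about 20 mm left to the block's edge at (237,95). Third stroke.

```bash
python3 -m crank '[{"slide":[-0.07,-0.3,0],"rot":[0,0,0]},{"slide":[-0.18,-0.75,0],"rot":[0,0,0]},{"slide":[-0.26,-1.15,0],"rot":[0,0,0]},{"slide":[-0.32,-1.55,0],"rot":[0,0,0]},{"slide":[-0.32,-2,0],"rot":[0,0,0]},{"slide":[-0.3,-2.4,0],"rot":[0,0,0]},{"slide":[-0.25,-2.82,0],"rot":[0,0,0]},{"slide":[-0.25,-2.85,0],"rot":[0,0,0]}]'
python3 -c "
from h import *
camera('wrist');print(state()['position'],state()['ft_force'])"
python3 -m crank '[{"slide":[-0.06,0.4,0],"rot":[0,0,0]},{"slide":[-0.06,0.85,0],"rot":[0,0,0]},{"slide":[-0.04,1.3,0],"rot":[0,0,0]},{"slide":[0.02,1.7,0],"rot":[0,0,0]},{"slide":[0.1,2.1,0],"rot":[0,0,0]},{"slide":[0.2,2.6,0],"rot":[0,0,0]},{"slide":[0.28,2.85,0],"rot":[0,0,0]},{"slide":[0.28,2.85,0],"rot":[0,0,0]}]'
python3 chk.py t7.png
```

```text
time: 10.57
position: [0.4571, -0.0708, 0.1111]
tool_rot: [0.999, -0.047, -0.0, -0.002]
ft_force: [-3.3, 19.0, 10.5]
gripper_width: 0.0224
[ 0.45703849 -0.07076126  0.11106665] [-4.66281122 12.58624805  9.97889984]
time: 11.28
position: [0.4642, -0.0012, 0.1109]
tool_rot: [0.999, -0.044, -0.0, 0.001]
ft_force: [-6.3, -10.3, 9.4]
gripper_width: 0.0223
[ 0.46416922 -0.00123161  0.11089144] [ -6.33102868 -10.31272896   9.37373862] 11.2833
lever_knob [(0.76, array([ 0.4658, -0.0045,  0.1286]))]
jaw [(0.82, array([ 0.6039,  0.0915, -0.0023]))]
pad_face [(0.73, array([0.6049, 0.1195, 0.0485]))]
jaw [(0.82, array([ 0.6082,  0.09  , -0.0035]))]
pad_face [(0.46, array([0.6123, 0.1203, 0.0483]))]
fixed_jaw_face [(0.7, array([0.6164, 0.2006, 0.0462]))]
carriage est from gap 0.03856797901333077
```

View pics/t7.png

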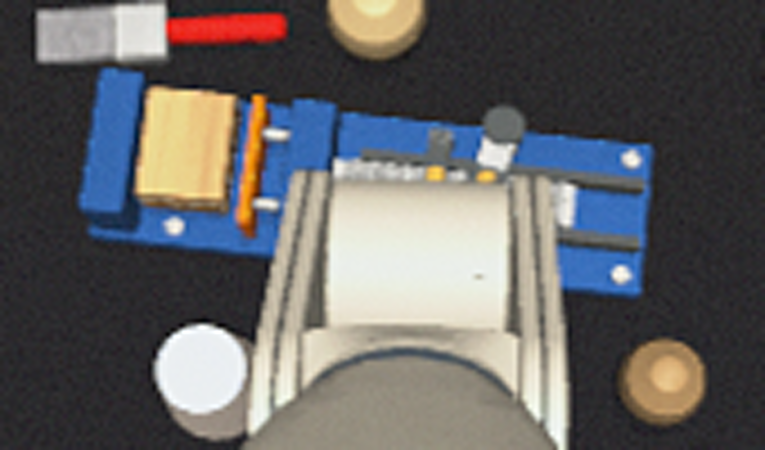

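Third tooth done: the pad is at crop (259,98) with about 10 mm to the block. Fourth stroke.

```bash
python3 -m crank '[{"slide":[-0.07,-0.3,0],"rot":[0,0,0]},{"slide":[-0.18,-0.75,0],"rot":[0,0,0]},{"slide":[-0.26,-1.15,0],"rot":[0,0,0]},{"slide":[-0.32,-1.55,0],"rot":[0,0,0]},{"slide":[-0.32,-2,0],"rot":[0,0,0]},{"slide":[-0.31,-2.4,0],"rot":[0,0,0]},{"slide":[-0.28,-2.82,0],"rot":[0,0,0]},{"slide":[-0.28,-2.85,0],"rot":[0,0,0]}]'
python3 -c "
from h import *
camera('wrist');print(state()['position'],state()['ft_force'])"
python3 -m crank '[{"slide":[-0.06,0.4,0],"rot":[0,0,0]},{"slide":[-0.06,0.85,0],"rot":[0,0,0]},{"slide":[-0.04,1.3,0],"rot":[0,0,0]},{"slide":[0.02,1.7,0],"rot":[0,0,0]},{"slide":[0.1,2.1,0],"rot":[0,0,0]},{"slide":[0.2,2.6,0],"rot":[0,0,0]},{"slide":[0.28,2.85,0],"rot":[0,0,0]},{"slide":[0.28,2.85,0],"rot":[0,0,0]}]'
python3 chk.py t8.png
```

```text
time: 12.35
position: [0.4571, -0.0708, 0.1107]
tool_rot: [0.999, -0.047, -0.0, -0.002]
ft_force: [-3.8, 18.0, 8.5]
gripper_width: 0.0226
[ 0.45711059 -0.07074503  0.11073913] [-3.54759801 10.73463228  8.04351098]
time: 13.07
position: [0.4629, -0.0011, 0.1106]
tool_rot: [0.999, -0.044, -0.002, 0.001]
ft_force: [-8.4, -10.7, 11.7]
gripper_width: 0.0225
[ 0.46292525 -0.0011202   0.1106197 ] [ -8.41751133 -10.71235697  11.65184741] 13.0667
lever_knob [(0.83, array([ 0.4662, -0.0033,  0.1324]))]
jaw [(0.66, array([ 0.603 ,  0.1024, -0.0014]))]
pad_face [(0.56, array([0.6063, 0.1347, 0.0479]))]
jaw [(0.68, array([ 0.6081,  0.1003, -0.0013]))]
pad_face [(0.5, array([0.6147, 0.1328, 0.0469]))]
fixed_jaw_face [(0.59, array([0.6165, 0.1969, 0.0498]))]
carriage est from gap 0.054809190689009066
```

View pics/t8.png

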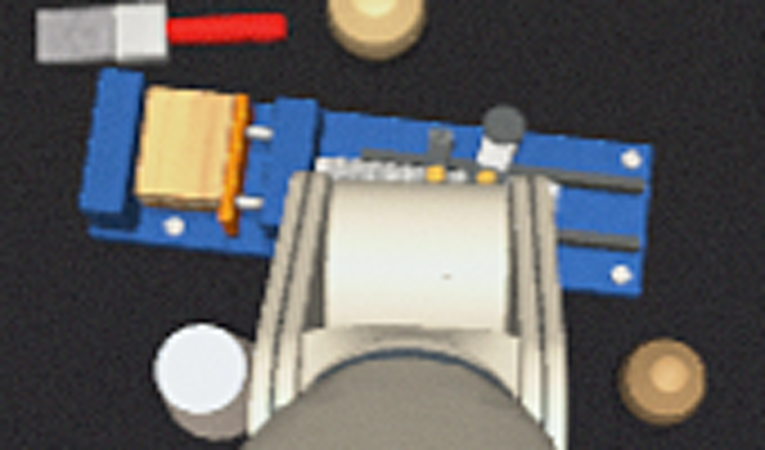

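The pad now just reaches the block at crop (240,98). The gap between pad and jaw is unchanged (249→275, about 26 px), so the carriage is at the 0.054 tooth. One last stroke.

```bash
python3 -m crank '[{"slide":[-0.07,-0.3,0],"rot":[0,0,0]},{"slide":[-0.18,-0.75,0],"rot":[0,0,0]},{"slide":[-0.26,-1.15,0],"rot":[0,0,0]},{"slide":[-0.32,-1.55,0],"rot":[0,0,0]},{"slide":[-0.32,-2,0],"rot":[0,0,0]},{"slide":[-0.31,-2.4,0],"rot":[0,0,0]},{"slide":[-0.28,-2.82,0],"rot":[0,0,0]},{"slide":[-0.28,-2.85,0],"rot":[0,0,0]}]'
python3 -c "
from h import *
camera('wrist');print(state()['position'],state()['ft_force'])"
python3 -m crank '[{"slide":[-0.06,0.4,0],"rot":[0,0,0]},{"slide":[-0.06,0.85,0],"rot":[0,0,0]},{"slide":[-0.04,1.3,0],"rot":[0,0,0]},{"slide":[0.02,1.7,0],"rot":[0,0,0]},{"slide":[0.1,2.1,0],"rot":[0,0,0]},{"slide":[0.2,2.6,0],"rot":[0,0,0]},{"slide":[0.28,2.85,0],"rot":[0,0,0]},{"slide":[0.28,2.85,0],"rot":[0,0,0]}]'
python3 chk.py t9.png
```

```text
time: 14.13
position: [0.4574, -0.0709, 0.1105]
tool_rot: [0.999, -0.047, -0.0, -0.002]
ft_force: [-2.4, 19.7, 6.6]
gripper_width: 0.0224
[ 0.45744709 -0.07080791  0.11050829] [-2.94144363 13.65240188  5.56782157]
time: 14.85
position: [0.4619, -0.0011, 0.1105]
tool_rot: [0.999, -0.044, -0.003, 0.001]
ft_force: [-13.9, -10.5, 15.6]
gripper_width: 0.0222
[ 0.46187968 -0.00107576  0.11045165] [-13.94379552 -10.49653715  15.58119773] 14.85
lever_knob [(0.82, array([ 0.4651, -0.0039,  0.1298]))]
jaw [(0.95, array([ 0.6061,  0.1117, -0.0011]))]
pad_face [(0.6, array([0.6083, 0.1377, 0.0459]))]
jaw [(0.97, array([0.6111, 0.1125, 0.002 ]))]
pad_face [(0.5, array([0.6129, 0.1366, 0.0499]))]
fixed_jaw_face [(0.66, array([0.6161, 0.1978, 0.0494]))]
carriage est from gap 0.05771435730939912
```

View pics/t9.png

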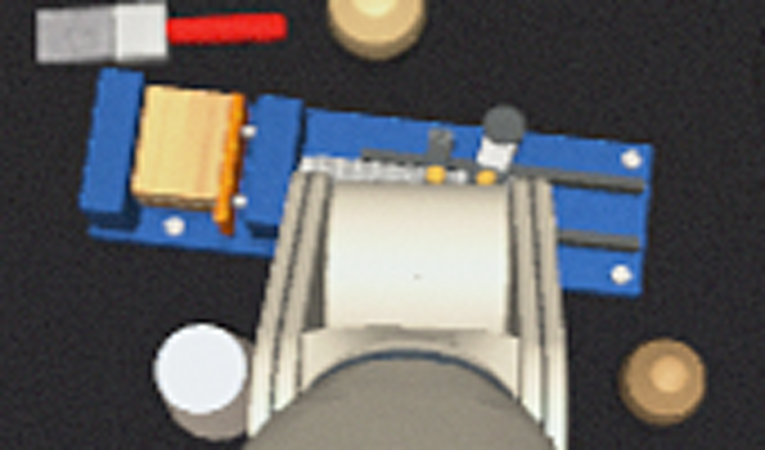

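Clamped: the pad-to-jaw gap shrank from 26 px to 15 px (about 7.5 mm pushed in), and the block is against the fixed jaw. I'll release the handle and rise.

```bash
python3 -m crank '[{"slide":[0,0,0],"rot":[0,0,0]},{"slide":[0,0,0],"rot":[0,0,0]},{"slide":[0,0,0],"rot":[0,0,0]},{"slide":[0,0,0.3],"rot":[0,0,0]},{"slide":[0,0,1],"rot":[0,0,0]},{"slide":[0,0,2.2],"rot":[0,0,0]},{"slide":[0,0,3.5],"rot":[0,0,0]},{"slide":[0,0,5],"rot":[0,0,0]}]' 0.4
python3 - <<'E'
from h import *
T=wfc("wrist");im=camera("wrist");save(im,"w10.png")
print(state()["joints"].round(3))
to((0.54,-0.45,0.29),np.deg2rad(-45))
to((0.56,-0.43,0.29),np.deg2rad(-45))
E
```

```text
time: 15.92
position: [0.4644, -0.0007, 0.2366]
tool_rot: [0.999, -0.046, -0.0, -0.0]
ft_force: [0.5, 0.1, -1.2]
gripper_width: 0.0596
[-0.027  0.185  1.97   0.     0.975  1.635]
slide [  2.85 -17.97   1.84] rot [-0.005  0.011  0.877] rows 7.0 dist rows 11.0
slide [  3.65 -17.17   1.84] rot [-0.005  0.011  0.877] rows 7.0 dist rows 10.6
```

View pics/w10.png

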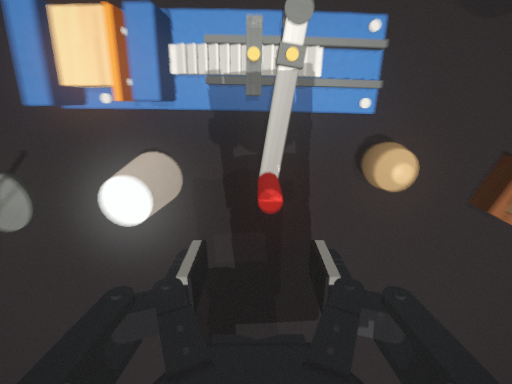

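Released cleanly; the pad stays pressed on the block (raw (118,50)) and the lever is free. Moving above the red tag.

```bash
python3 -m crank '[{"slide":[0.3,-1.6,0.4],"rot":[0,0,0.11]},{"slide":[0.5,-3.2,0.8],"rot":[0,0,0.22]},{"slide":[0.8,-4.8,1.2],"rot":[0,0,0.33]},{"slide":[1.1,-6.4,1.6],"rot":[0,0,0.44]},{"slide":[1.3,-8,1.8],"rot":[0,0,0.55]},{"slide":[1.6,-9.6,1.8],"rot":[0,0,0.66]},{"slide":[1.9,-11.2,1.8],"rot":[0,0,0.77]},{"slide":[2.1,-12.8,1.8],"rot":[0,0,0.877]}]' 1
python3 -m crank '[{"slide":[0.25,-1.6,0],"rot":[0,0,0]},{"slide":[0.5,-3.2,0],"rot":[0,0,0]},{"slide":[0.75,-4.7,0],"rot":[0,0,0]},{"slide":[0.75,-5.1,0],"rot":[0,0,0]},{"slide":[0.75,-5.1,0],"rot":[0,0,0]},{"slide":[0.75,-5.1,0],"rot":[0,0,0]},{"slide":[0.75,-5.1,0],"rot":[0,0,0]},{"slide":[0.75,-5.1,0],"rot":[0,0,0]}]'
python3 - <<'E'
from h import *
T=wfc("wrist");im=camera("wrist");save(im,"w11.png",k=1.5);np.save("T11.npy",T)
print(state()["joints"].round(3),state()["position"])
for t in ["tag","tag_eye","holder_red"]:print(t,[(c,p.tolist()) for c,p in spot("wrist",t,T,5)])
E
```

```text
time: 16.63
position: [0.5176, -0.318, 0.2815]
tool_rot: [0.923, 0.385, 0.001, 0.0]
ft_force: [0.6, 0.9, 0.9]
gripper_width: 0.0851
time: 17.3
position: [0.5358, -0.4417, 0.2808]
tool_rot: [0.924, 0.383, 0.001, -0.001]
ft_force: [-0.2, -0.2, 0.0]
gripper_width: 0.0855
[-0.707  0.49   1.429  0.002  1.223  0.076] [ 0.53582229 -0.44177568  0.28095329]
tag [(0.79, [0.4587, -0.4601, -0.0027]), (0.77, [0.5852, -0.4056, 0.0099]), (0.75, [0.5659, -0.5141, -0.0036]), (0.73, [0.6895, -0.4501, 0.0007])]
tag_eye [(0.94, [0.4536, -0.465, 0.091]), (0.73, [0.6955, -0.447, 0.0858]), (0.66, [0.5662, -0.5164, 0.0855]), (0.64, [0.5843, -0.403, 0.0983])]
holder_red [(0.77, [0.5781, -0.4054, -0.0012])]
```

View pics/w11.png

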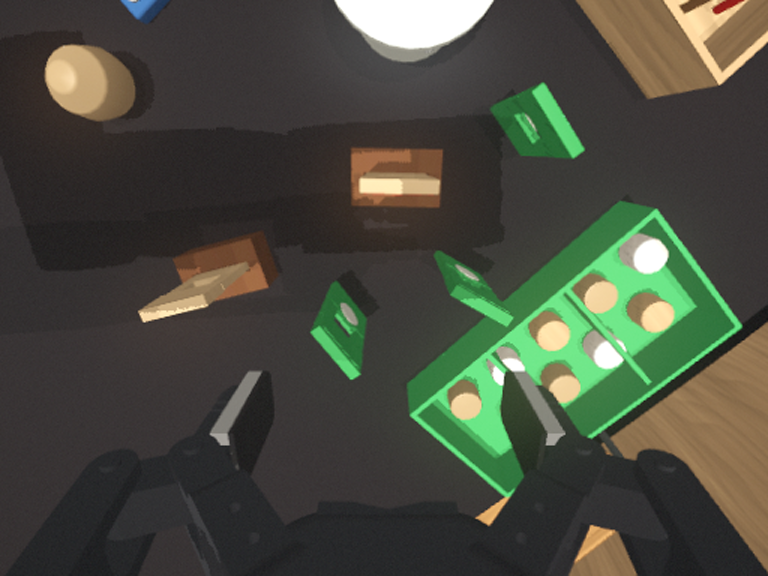

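The red tag's bar (bare face up to the camera) is at raw (240..293,123), level in the image, so it is aligned with the jaws. I'll compute its position and move above it for the second view.

```bash
python3 - <<'E'
from h import *
T=np.load("T11.npy")
im=cv2.imread("pics/w11.png");save(im[...,::-1].copy(),"w11c.png",(330,130,460,220),5)
l=atz("wrist",(360/1.5,186/1.5),.133,T);r=atz("wrist",(440/1.5,185/1.5),.133,T);print(l,r,(l+r)/2,np.linalg.norm(l-r),np.rad2deg(np.arctan2(*(r-l)[1::-1])))
E
```

```text
[ 0.56611292 -0.38541096  0.133     ] [ 0.60456026 -0.42283912  0.133     ] [ 0.58533659 -0.40412504  0.133     ] 0.05365692320191125 -44.23043478020302
```

View pics/w11c.png

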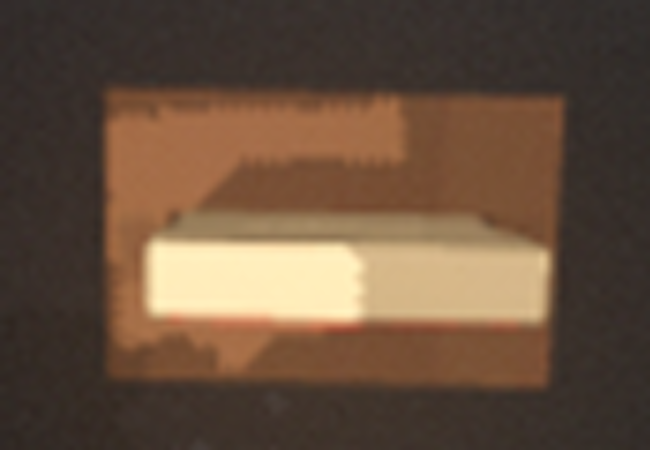

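The red sliver on the near edge confirms this is the red tag. The bar's centre is (0.585,-0.404), and its computed length of 53.7 mm at z = 0.133 agrees with 54.

```bash
python3 -m crank '[{"slide":[0.8,0.6,0],"rot":[0,0,0]},{"slide":[1.6,1.2,-0.4],"rot":[0,0,0]},{"slide":[1.95,1.5,-1],"rot":[0,0,0]},{"slide":[1.95,1.5,-2],"rot":[0,0,0]},{"slide":[1.95,1.5,-3],"rot":[0,0,0]},{"slide":[1.95,1.5,-3.5],"rot":[0,0,0]},{"slide":[1.95,1.5,-3.5],"rot":[0,0,0]},{"slide":[1.95,1.5,-3.5],"rot":[0,0,0]}]'
python3 - <<'E'
from h import *
T=wfc("wrist");im=camera("wrist");save(im,"w12.png",k=1.5);np.save("T12.npy",T)
print(state()["position"])
E
```

```text
time: 18.17
position: [0.5839, -0.4057, 0.1923]
tool_rot: [0.924, 0.383, 0.0, -0.001]
ft_force: [0.3, -1.2, 1.0]
gripper_width: 0.0853
[ 0.58459355 -0.40626303  0.19377162]
```

View pics/w12.png

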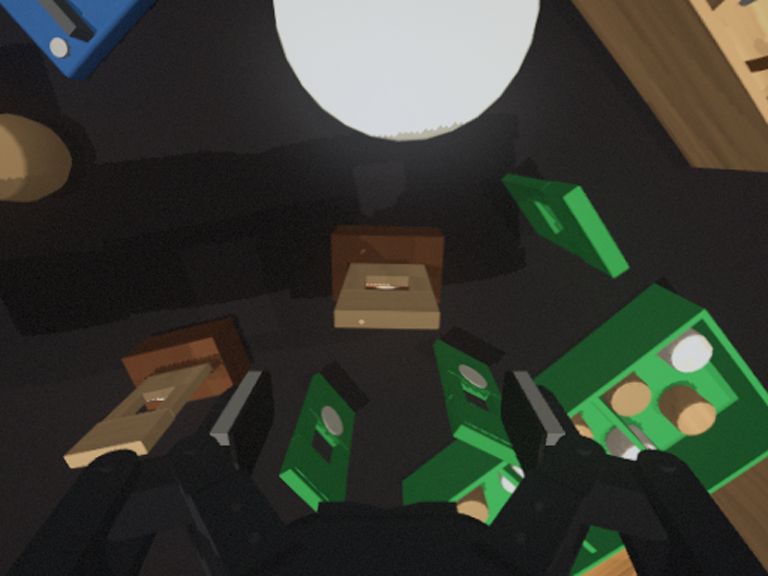

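```bash
python3 - <<'E'
from h import *
a=ray("wrist",(399.6/1.5,186/1.5),np.load("T11.npy"));T=np.load("T12.npy");b=ray("wrist",(387.5/1.5,318.5/1.5),T)
p=meet([a,b]);print(p); print(atz("wrist",(387.5/1.5,318.5/1.5),.133,T))
s=state();Rm=R.from_quat(s["tool_rot"]).as_matrix();print("tool-frame offset",Rm.T@(p[0]-s["position"]))
to((p[0][0],p[0][1],.114),np.deg2rad(-44.4))
E
```

```text
(array([ 0.58491163, -0.40445563,  0.13089805]), [np.float64(0.0001332624296021575), np.float64(0.00013326242960198283)])
[ 0.58562774 -0.40392773  0.133     ]
tool-frame offset [ 0.00141696 -0.00108868  0.06287496]
slide [ 0.01  0.07 -3.19] rot [-0.001  0.001  0.011] rows 0.1 dist rows 1.9
```

The two views give the top of the bar at z = 0.131, agreeing with the expected 0.133, centred within 1–2 mm. Descending and pinching.

```bash
python3 -m crank '[{"slide":[0,0.05,-0.6],"rot":[0,0,0.01]},{"slide":[0,0.05,-1.2],"rot":[0,0,0.01]},{"slide":[0,0.05,-1.8],"rot":[0,0,0.01]},{"slide":[0,0.05,-2.4],"rot":[0,0,0.01]},{"slide":[0,0.05,-2.9],"rot":[0,0,0.01]},{"slide":[0,0.05,-3.1],"rot":[0,0,0.01]},{"slide":[0,0.05,-3.1],"rot":[0,0,0.01]},{"slide":[0,0.05,-3.1],"rot":[0,0,0.01]}]'
python3 -m crank '[{"slide":[0,0,0],"rot":[0,0,0]},{"slide":[0,0,0],"rot":[0,0,0]},{"slide":[0,0,0],"rot":[0,0,0]},{"slide":[0,0,0],"rot":[0,0,0]},{"slide":[0,0,0],"rot":[0,0,0]},{"slide":[0,0,0],"rot":[0,0,0]},{"slide":[0,0,0],"rot":[0,0,0]},{"slide":[0,0,0],"rot":[0,0,0]}]' -1
python3 - <<'E'
from h import *
s=state();T=wfc("wrist");im=camera("wrist");save(im,"w13.png");print(s["position"],s["ft_force"],s["gripper_width"])
E
```

```text
time: 18.88
position: [0.5843, -0.4047, 0.1152]
tool_rot: [0.922, 0.387, 0.0, -0.001]
ft_force: [0.3, -0.2, -0.5]
gripper_width: 0.0852
time: 19.55
position: [0.585, -0.405, 0.1169]
tool_rot: [0.922, 0.387, 0.001, 0.001]
ft_force: [-0.7, 1.0, 5.7]
gripper_width: 0.0526
[ 0.58499827 -0.40504502  0.11688757] [-0.71988218  1.00804991  5.74626197] 0.05259345924057686
```

View pics/w13.png

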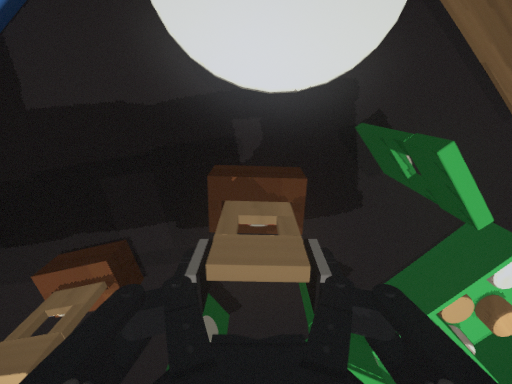

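Gripped (52.6 mm). Lifting straight out, and meanwhile measuring the hook from the fixed views.

```bash
python3 -m crank '[{"slide":[0,0,0.3],"rot":[0,0,0]},{"slide":[0,0,0.8],"rot":[0,0,0]},{"slide":[0,0,1.5],"rot":[0,0,0]},{"slide":[0,0,2.5],"rot":[0,0,0]},{"slide":[0,0,3.7],"rot":[0,0,0]},{"slide":[0,0,5],"rot":[0,0,0]},{"slide":[0,0,6],"rot":[0,0,0]},{"slide":[0,0,6],"rot":[0,0,0]}]'
python3 - <<'E'
from h import *
im=camera("top");save(im,"t14.png",(75,190,155,270),8);cv2.imwrite("pics/top14.png",im[...,::-1])
im=camera("scene");save(im,"s14.png",(295,115,375,195),8);cv2.imwrite("pics/scene14.png",im[...,::-1])
print(state()["gripper_width"],state()["position"])
E
```

```text
time: 20.27
position: [0.5867, -0.4064, 0.2737]
tool_rot: [0.922, 0.387, 0.003, 0.004]
ft_force: [0.9, -0.8, 1.3]
gripper_width: 0.0526
0.05269194498327527 [ 0.58472517 -0.40493249  0.26781613]
```

View pics/t14.png

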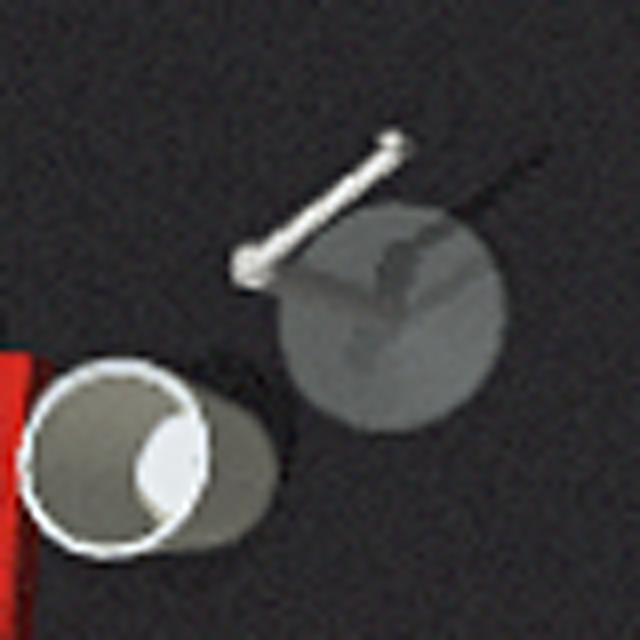

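View pics/s14.png

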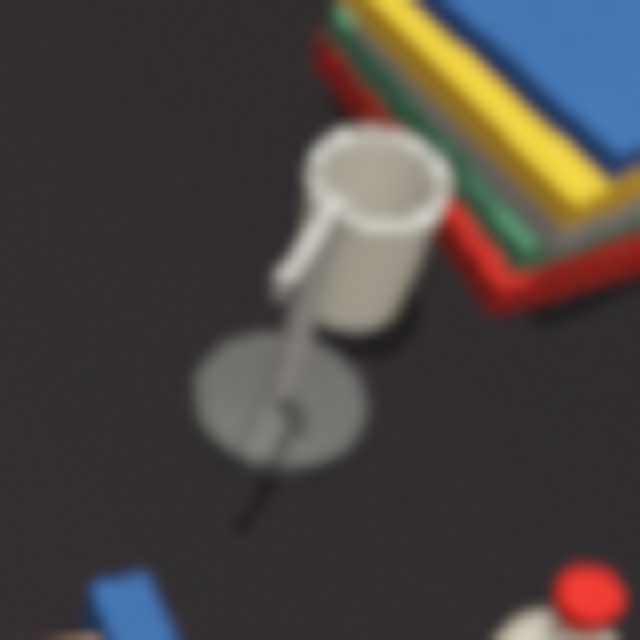

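In the top crop the hook's post top is at (252,266), its tip at (393,141) and its foot centre at (393,317). In the scene crop the tip is at (287,280), with the post top at (334,208) in front of the water cup.

```bash
python3 - <<'E'
from h import *
Tt=wfc("top");Ts=wfc("scene")
A=lambda x,y,o:(x/8-.0+o[0]-.5+.0625,y/8+o[1]-.5+.0625)
t=lambda x,y:ray("top",A(x,y,(75,190)),Tt); s=lambda x,y:ray("scene",A(x,y,(295,115)),Ts)
tip,e1=meet([t(393,141),s(287,280)]);post,e2=meet([t(252,266),s(334,208)])
print(tip,e1,post,e2)
tz=atz("top",A(393,141,(75,190)),.175,Tt);pz=atz("top",A(252,266,(75,190)),.164,Tt);fz=atz("top",A(393,317,(75,190)),.006,Tt)
sz=atz("scene",A(287,280,(295,115)),.174,Ts);spz=atz("scene",A(334,208,(295,115)),.164,Ts);sf=atz("scene",A(281,400,(295,115)),.006,Ts)
print("top",tz,pz,fz);print("scene",sz,spz,sf)
for a,b in [(tip,post),(tz,pz),(sz,spz)]:
    d=(a-b)[:2];print(np.linalg.norm(d),np.rad2deg(np.arctan2(d[1],d[0])))
E
```

```text
[0.49120355 0.32679403 0.16965887] [np.float64(0.0010446176592883737), np.float64(0.001044617659288335)] [0.44922022 0.37681983 0.15861125] [np.float64(0.0015926726951551397), np.float64(0.0015926726951553465)]
top [0.49057282 0.32607845 0.175     ] [0.44894648 0.37642933 0.164     ] [0.449817   0.37829098 0.006     ]
scene [0.49438515 0.32318207 0.174     ] [0.45340323 0.37176045 0.164     ] [0.44702645 0.37621228 0.006     ]
0.06530834371092215 -49.99549944883003
0.06532965256730308 -50.41860233495964
0.063556092780495 -49.84819814078199
```

The estimates agree: post (0.449,0.377), hook heading −50.2°, tip at 65 mm. The tag must turn about +84° to bring the red face outward. Carrying it there high up.

```bash
python3 -m crank '[{"slide":[0,0.5,0],"rot":[0,0,0.08]},{"slide":[0,1.4,0],"rot":[0,0,0.18]},{"slide":[-0.1,2.6,0.1],"rot":[0,0,0.3]},{"slide":[-0.2,3.9,0.1],"rot":[0,0,0.42]},{"slide":[-0.3,5.2,0.1],"rot":[0,0,0.54]},{"slide":[-0.4,6.5,0.1],"rot":[0,0,0.66]},{"slide":[-0.6,7.8,0.1],"rot":[0,0,0.78]},{"slide":[-0.8,9.1,0.1],"rot":[0,0,0.9]}]'
python3 -m crank '[{"slide":[-0.1,1.3,0],"rot":[0,0,0.1]},{"slide":[-0.2,2.6,0],"rot":[0,0,0.2]},{"slide":[-0.3,3.9,0],"rot":[0,0,0.3]},{"slide":[-0.5,5.2,0],"rot":[0,0,0.4]},{"slide":[-0.7,6.5,0],"rot":[0,0,0.5]},{"slide":[-0.9,7.8,0],"rot":[0,0,0.57]},{"slide":[-1.1,9.1,0],"rot":[0,0,0.57]},{"slide":[-1.3,10.4,0],"rot":[0,0,0.57]}]'
python3 - <<'E'
from h import *
to((.5129,.3001,.25),np.deg2rad(39.8)); print(state()["position"],state()["gripper_width"],state()["joints"].round(2))
E
```

```text
time: 21.03
position: [0.5629, -0.1753, 0.2665]
tool_rot: [0.66, 0.752, -0.0, -0.002]
ft_force: [0.5, -0.4, 0.3]
gripper_width: 0.0527
time: 21.7
position: [0.5302, 0.0843, 0.2667]
tool_rot: [0.424, 0.906, -0.001, -0.002]
ft_force: [1.0, -0.0, 0.4]
gripper_width: 0.0528
slide [-0.69  8.63 -0.67] rot [-0.    -0.004 -0.   ] rows 0.0 dist rows 5.2
[0.53020568 0.08426198 0.26670717] 0.05279122870275628 [ 0.13  0.27  1.8   0.    1.08 -0.56]
```

```bash
python3 -m crank '[{"slide":[-0.1,1.4,-0.1],"rot":[0,0,0]},{"slide":[-0.2,2.8,-0.2],"rot":[0,0,0]},{"slide":[-0.3,4.2,-0.3],"rot":[0,0,0]},{"slide":[-0.5,5.6,-0.4],"rot":[0,0,0]},{"slide":[-0.6,7,-0.5],"rot":[0,0,0]},{"slide":[-0.7,8,-0.6],"rot":[0,0,0]},{"slide":[-0.7,8.4,-0.6],"rot":[0,0,0]},{"slide":[-0.7,8.4,-0.6],"rot":[0,0,0]}]'
python3 - <<'E'
from h import *
s=state();T=wfc("wrist",s);im=camera("wrist");save(im,"w15.png",k=1.5);np.save("T15.npy",T);print(s["position"],s["tool_rot"],s["gripper_width"])
for t in ["hook","hook_seat","tag_eye","tag"]:print(t,spot("wrist",t,T,2))
im=camera("scene");save(im,"s15.png",(270,90,400,200),6)
for t in ["tag_eye","tag","hook_seat"]:print(t,spot("scene",t,wfc("scene"),2))
E
```

```text
time: 22.37
position: [0.5133, 0.2944, 0.2517]
tool_rot: [0.423, 0.906, -0.001, -0.001]
ft_force: [1.0, 0.0, 0.7]
gripper_width: 0.0529
[0.5132928  0.29440909 0.25166004] [ 4.22927508e-01  9.06162169e-01 -7.32174498e-04 -1.38229271e-03] 0.0528540202965074
hook [(0.64, array([0.4496, 0.3775, 0.003 ]))]
hook_seat [(0.85, array([0.4704, 0.3503, 0.1622]))]
tag_eye [(0.74, array([0.5145, 0.2974, 0.2323]))]
tag [(0.89, array([0.5103, 0.291 , 0.1459])), (0.73, array([ 0.448 ,  0.3758, -0.0011]))]
tag_eye [(0.78, array([0.5109, 0.2922, 0.2375])), (0.76, array([ 0.4533, -0.4675,  0.0887]))]
tag [(0.84, array([ 0.4569, -0.4659,  0.0009])), (0.71, array([0.5141, 0.287 , 0.1493]))]
hook_seat [(0.73, array([0.6112, 0.1336, 0.0424])), (0.57, array([0.4693, 0.3474, 0.1623]))]
```

View pics/w15.png

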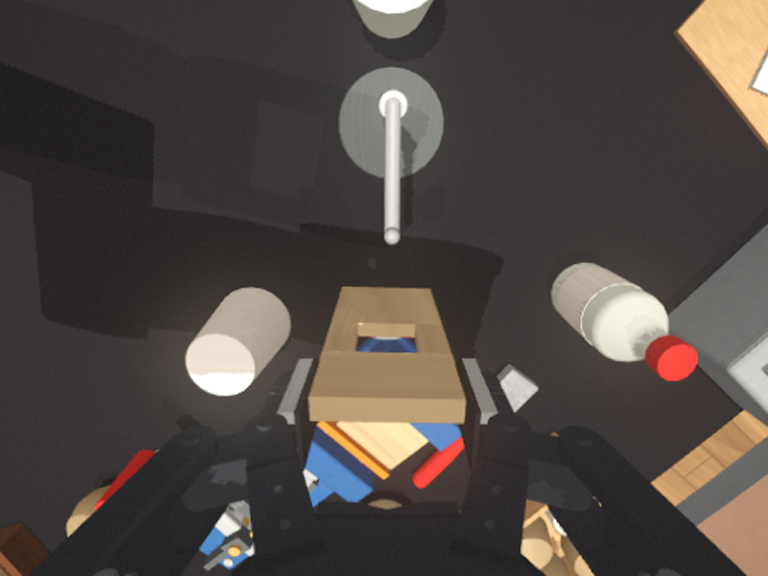

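View pics/s15.png

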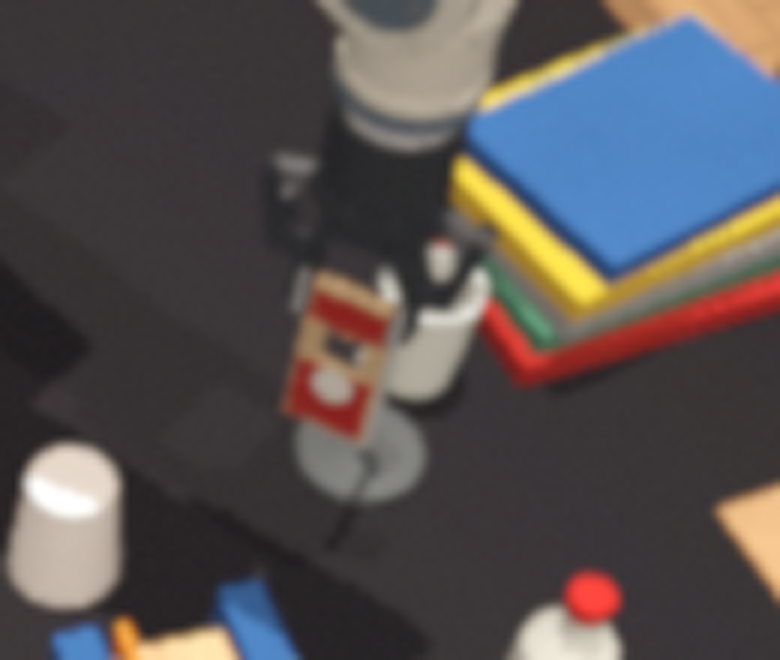

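The red face points away from the post (scene crop (340,360)). In the wrist picture the hook is straight ahead, with the tip at raw (261,158) and the post top at (262,69). Computing its alignment in the tool frame.

```bash
python3 - <<'E'
from h import *
T=np.load("T15.npy");s=state();Rm=R.from_quat(s["tool_rot"]).as_matrix()
tip=atz("wrist",(392/1.5,236/1.5),.176,T);post=atz("wrist",(393/1.5,103/1.5),.164,T)
print("tip",tip,"post",post);d=(tip-post)[:2];print(np.linalg.norm(d),np.rad2deg(np.arctan2(d[1],d[0])))
print("tool tip",Rm.T@(tip-s["position"]),"tool post",Rm.T@(post-s["position"]))
print("tool x heading",np.rad2deg(np.arctan2(Rm[1,0],Rm[0,0])))
# bar: top face edges (y=382? front) 
for uv in [(310,405),(466,405),(311,420),(465,420)]:
    print(uv, Rm.T@(atz("wrist",(uv[0]/1.5,uv[1]/1.5),s["position"][2]+.016,T)-s["position"]))
for uv in [(338,352),(449,352)]:
    pass
E
```

```text
tip [0.48702593 0.32825915 0.176     ] post [0.44585476 0.37803225 0.164     ]
0.0645943249411715 -50.40322061487765
tool tip [0.04540826 0.00195877 0.07729668] tool post [0.10998793 0.00209871 0.08937452]
tool x heading 129.72053139472482
(310, 405) [ 0.00764263 -0.02574194 -0.0159899 ]
(466, 405) [ 0.00792225  0.02585784 -0.01599137]
(311, 420) [ 0.00169402 -0.02577689 -0.01599707]
(465, 420) [ 0.00198205  0.02594489 -0.01599853]
```

```bash
python3 -m crank '[{"slide":[0,0,-0.3],"rot":[0,0,0]},{"slide":[0.06,0.05,-0.8],"rot":[0,0,0]},{"slide":[0.06,0.05,-1.3],"rot":[0,0,0]},{"slide":[0.06,0.05,-1.8],"rot":[0,0,0]},{"slide":[0.06,0.05,-2.05],"rot":[0,0,0]},{"slide":[0.06,0.05,-2.05],"rot":[0,0,0]},{"slide":[0.06,0.05,-2.05],"rot":[0,0,0]},{"slide":[0.06,0.05,-2.05],"rot":[0,0,0]}]'
python3 - <<'E'
from h import *
s=state();T=wfc("wrist",s);im=camera("wrist");save(im,"w16.png",k=1.5);np.save("T16.npy",T);print(s["position"],s["gripper_width"])
im=camera("scene");save(im,"s16.png",(295,110,375,190),8)
print(spot("scene","tag_eye",wfc("scene"),1))
E
```

```text
time: 23.48
position: [0.5161, 0.2943, 0.202]
tool_rot: [0.424, 0.906, 0.0, -0.001]
ft_force: [0.8, 0.4, -0.5]
gripper_width: 0.0524
[0.51610142 0.29433405 0.20198116] 0.05238274972817724
[(0.75, array([ 0.5667, -0.5174,  0.0881]))]
```

View pics/w16.png

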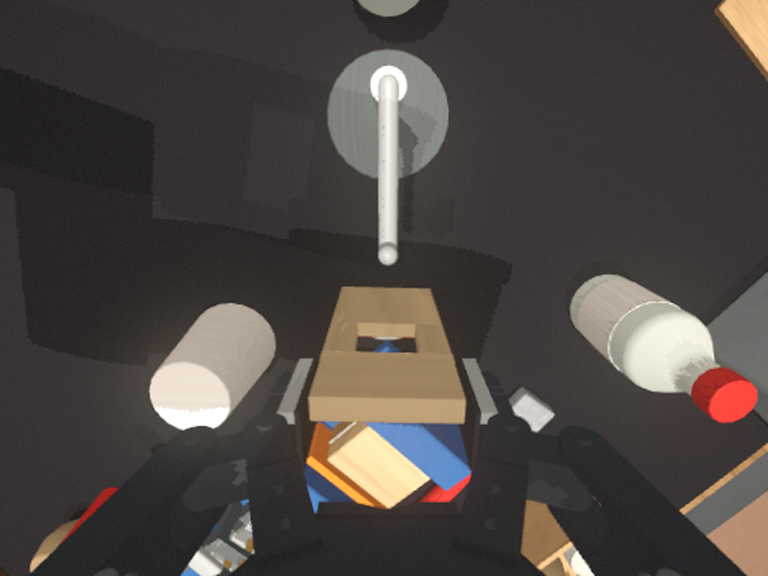

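View pics/s16.png

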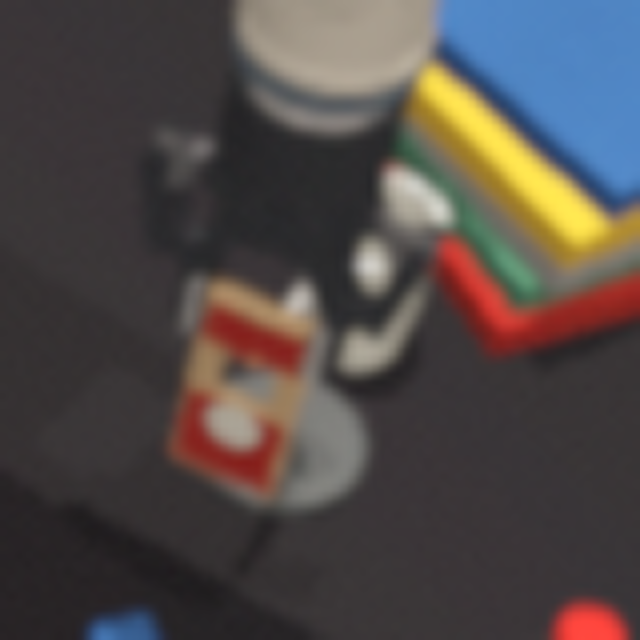

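The hook tip (raw (259,170)) is in line with the window's centre (258,226), and the eye is at about z = 0.184. Advancing over the tip.

```bash
python3 -m crank '[{"slide":[-0.13,0.15,-0.06],"rot":[0,0,0]},{"slide":[-0.27,0.32,-0.08],"rot":[0,0,0]},{"slide":[-0.42,0.5,-0.08],"rot":[0,0,0]},{"slide":[-0.57,0.68,-0.08],"rot":[0,0,0]},{"slide":[-0.72,0.86,-0.08],"rot":[0,0,0]},{"slide":[-0.87,1.04,-0.08],"rot":[0,0,0]},{"slide":[-1.02,1.23,-0.08],"rot":[0,0,0]},{"slide":[-1.02,1.23,-0.08],"rot":[0,0,0]}]'
python3 - <<'E'
from h import *
s=state();T=wfc("wrist",s);im=camera("wrist");save(im,"w17.png",k=1.5);print(s["position"],s["ft_force"],s["gripper_width"])
im=camera("scene");save(im,"s17.png",(295,110,375,190),8)
E
```

```text
time: 24.3
position: [0.4895, 0.3259, 0.1998]
tool_rot: [0.424, 0.906, 0.0, -0.001]
ft_force: [0.3, 0.0, -1.3]
gripper_width: 0.0525
[0.48948335 0.32585206 0.19979122] [ 0.33797011  0.006294   -1.32801562] 0.05249187980971378
```

View pics/w17.png

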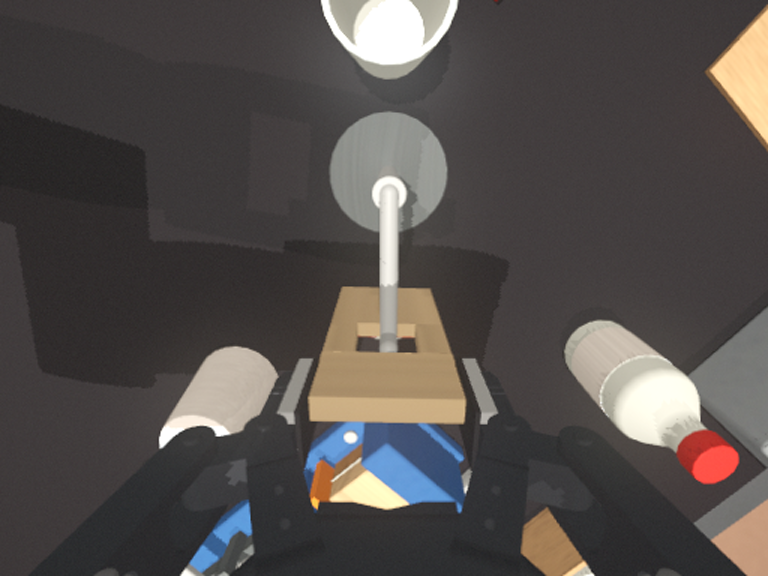

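View pics/s17.png

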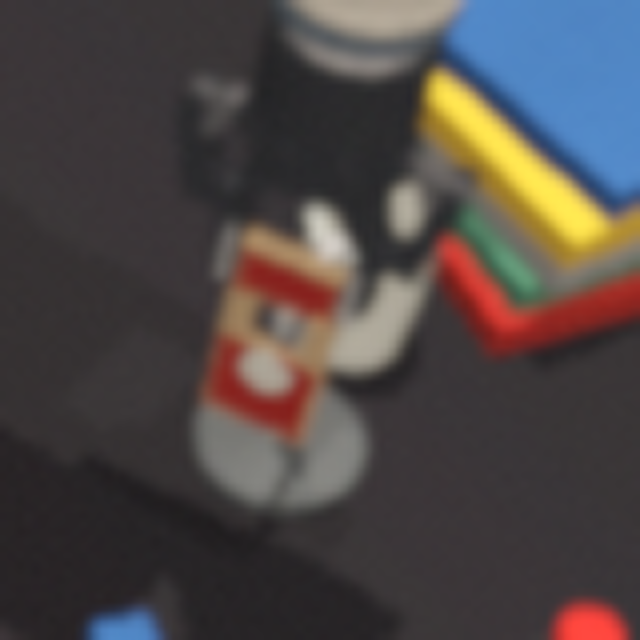

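The hook enters the window without force. Continuing to about 35 mm from the post.

```bash
python3 -m crank '[{"slide":[-0.13,0.15,0],"rot":[0,0,0]},{"slide":[-0.26,0.31,0],"rot":[0,0,0]},{"slide":[-0.39,0.47,0],"rot":[0,0,0]},{"slide":[-0.52,0.63,0],"rot":[0,0,0]},{"slide":[-0.65,0.79,0],"rot":[0,0,0]},{"slide":[-0.79,0.95,0],"rot":[0,0,0]},{"slide":[-0.79,0.95,0],"rot":[0,0,0]},{"slide":[-0.79,0.95,0],"rot":[0,0,0]}]'
python3 - <<'E'
from h import *
s=state();T=wfc("wrist",s);im=camera("wrist");save(im,"w18.png",k=1.5);print(s["position"],s["ft_force"],s["gripper_width"])
im=camera("scene");save(im,"s18.png",(295,110,375,190),8)
E
```

```text
time: 25.07
position: [0.4703, 0.3489, 0.1998]
tool_rot: [0.424, 0.906, 0.0, -0.001]
ft_force: [0.2, 1.5, -1.0]
gripper_width: 0.0524
[0.47028968 0.34892018 0.19980278] [ 0.21861074  1.4859982  -0.99040496] 0.052410369081696814
```

View pics/w18.png

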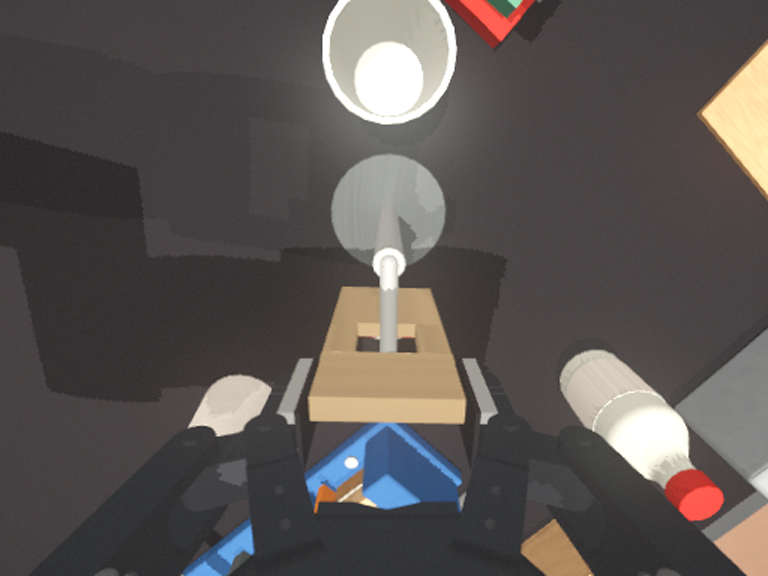

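View pics/s18.png

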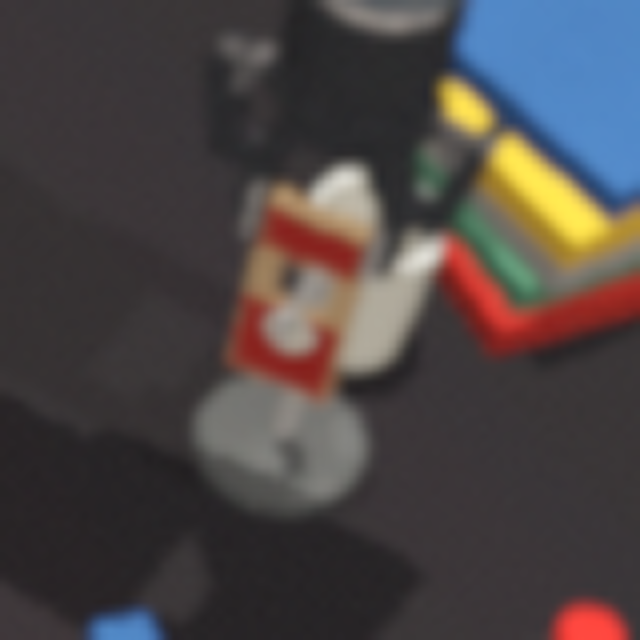

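The hook passes through the window. Lowering until it touches.

```bash
python3 -m crank '[{"slide":[0,0,-0.15],"rot":[0,0,0]},{"slide":[0,0,-0.3],"rot":[0,0,0]},{"slide":[0,0,-0.42],"rot":[0,0,0]},{"slide":[0,0,-0.52],"rot":[0,0,0]},{"slide":[0,0,-0.6],"rot":[0,0,0]},{"slide":[0,0,-0.66],"rot":[0,0,0]},{"slide":[0,0,-0.7],"rot":[0,0,0]},{"slide":[0,0,-0.7],"rot":[0,0,0]}]'
python3 -c "
from h import *
s=state();print(s['position'],s['ft_force'])"
```

```text
time: 25.83
position: [0.4705, 0.3486, 0.182]
tool_rot: [0.424, 0.906, 0.0, -0.001]
ft_force: [-0.7, -0.5, -0.3]
gripper_width: 0.0526
[0.47051002 0.3485688  0.18204444] [-0.6797744  -0.49738556 -0.26659781]
```

```bash
python3 -m crank '[{"slide":[0,0,-0.04],"rot":[0,0,0]},{"slide":[0,0,-0.08],"rot":[0,0,0]},{"slide":[0,0,-0.12],"rot":[0,0,0]},{"slide":[0,0,-0.12],"rot":[0,0,0]},{"slide":[0,0,-0.12],"rot":[0,0,0]},{"slide":[0,0,-0.12],"rot":[0,0,0]},{"slide":[0,0,-0.12],"rot":[0,0,0]},{"slide":[0,0,-0.12],"rot":[0,0,0]}]'
python3 -c "
from h import *
s=state();print(s['position'],s['ft_force'])"
```

```text
time: 26.5
position: [0.4708, 0.3488, 0.1813]
tool_rot: [0.424, 0.906, 0.001, -0.0]
ft_force: [-5.2, -3.6, 14.8]
gripper_width: 0.0526
[0.47079367 0.34878904 0.18134055] [-5.18528992 -3.55228765 14.83310693]
```

Contact at 15 N, so it is seated. Releasing, then rising straight up.

```bash
python3 -m crank '[{"slide":[0,0,0.05],"rot":[0,0,0]},{"slide":[0,0,0.05],"rot":[0,0,0]},{"slide":[0,0,0.05],"rot":[0,0,0]},{"slide":[0,0,0.05],"rot":[0,0,0]},{"slide":[0,0,0.05],"rot":[0,0,0]},{"slide":[0,0,0.05],"rot":[0,0,0]},{"slide":[0,0,0.05],"rot":[0,0,0]},{"slide":[0,0,0.05],"rot":[0,0,0]}]' 0.6
python3 - <<'E'
from h import *
s=state();T=wfc("wrist",s);im=camera("wrist");save(im,"w19.png",k=1.5);print(s["position"],s["ft_force"],s["gripper_width"])
E
```

```text
time: 27.17
position: [0.4706, 0.3486, 0.1804]
tool_rot: [0.424, 0.906, 0.0, -0.001]
ft_force: [0.5, -0.3, -0.5]
gripper_width: 0.0688
[0.47055862 0.34861632 0.18043444] [ 0.49987712 -0.32120425 -0.52386907] 0.06877573139126598
```

View pics/w19.png

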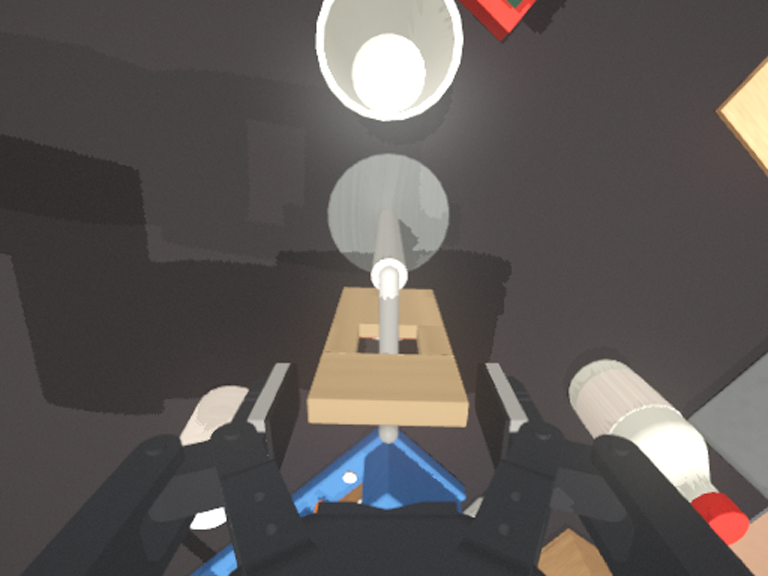

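The tag hangs free with its bar at raw (206..311,270), and the hook passes through the window with the tip showing beyond at (259,290). Rising.

```bash
python3 -m crank '[{"slide":[0,0,0.3],"rot":[0,0,0]},{"slide":[0,0,0.8],"rot":[0,0,0]},{"slide":[0,0,1.5],"rot":[0,0,0]},{"slide":[0,0,2.5],"rot":[0,0,0]},{"slide":[0,0,3.7],"rot":[0,0,0]},{"slide":[0,0,4.8],"rot":[0,0,0]},{"slide":[0,0,5],"rot":[0,0,0]},{"slide":[0,0,5],"rot":[0,0,0]}]'
python3 -m crank '[{"slide":[-0.4,-1.2,0],"rot":[0,0,0]},{"slide":[-0.8,-2.4,0],"rot":[0,0,0]},{"slide":[-1.2,-3.6,0],"rot":[0,0,0]},{"slide":[-1.6,-4.8,0],"rot":[0,0,0]},{"slide":[-2,-6,0],"rot":[0,0,0]},{"slide":[-2.4,-7.2,0],"rot":[0,0,0]},{"slide":[-2.4,-8,0],"rot":[0,0,0]},{"slide":[-2.4,-8,0],"rot":[0,0,0]}]'
python3 - <<'E'
from h import *
im=camera("scene");save(im,"s20.png",(200,110,400,260),4)
for t in ["tag_eye","hook_seat","block","pad_face","fixed_jaw_face","jaw"]:print(t,spot("scene",t,wfc("scene"),2))
im=camera("top");save(im,"t20.png",(75,130,325,280),3.2)
for t in ["tag_eye","block","pad_face","jaw"]:print(t,spot("top",t,wfc("top"),2))
print(state()["position"],state()["ft_force"])
E
```

```text
time: 27.88
position: [0.4718, 0.3495, 0.3094]
tool_rot: [0.424, 0.906, 0.003, 0.001]
ft_force: [0.3, 0.6, -0.1]
gripper_width: 0.0685
time: 28.55
position: [0.4089, 0.1457, 0.3048]
tool_rot: [0.425, 0.905, -0.001, -0.001]
ft_force: [-0.5, 0.2, 0.3]
gripper_width: 0.0682
tag_eye [(0.86, array([ 0.6876, -0.4525,  0.084 ])), (0.79, array([0.4661, 0.3476, 0.1669]))]
hook_seat [(0.7, array([0.4674, 0.3474, 0.1632]))]
block [(0.83, array([0.6201, 0.1635, 0.0194]))]
pad_face [(0.5, array([0.6082, 0.1337, 0.0449])), (0.22, array([0.6197, 0.163 , 0.0189]))]
fixed_jaw_face [(0.58, array([0.6129, 0.1922, 0.0434])), (0.28, array([ 0.4068, -0.3479,  0.0114]))]
jaw [(0.62, array([ 0.4592, -0.1688, -0.0014])), (0.59, array([ 0.6091,  0.1072, -0.0029]))]
tag_eye [(0.73, array([ 0.4652, -0.4603,  0.0871])), (0.68, array([ 0.6944, -0.4511,  0.0877]))]
block [(0.66, array([0.6264, 0.1647, 0.0148]))]
pad_face [(0.45, array([0.6144, 0.1347, 0.0508]))]
jaw [(0.73, array([6.090e-01, 1.079e-01, 5.000e-04])), (0.33, array([ 0.4062, -0.3488,  0.0134]))]
[0.41055969 0.14893202 0.30547217] [ 0.79249719 -0.56874706 -0.95430252]
```

View pics/s20.png

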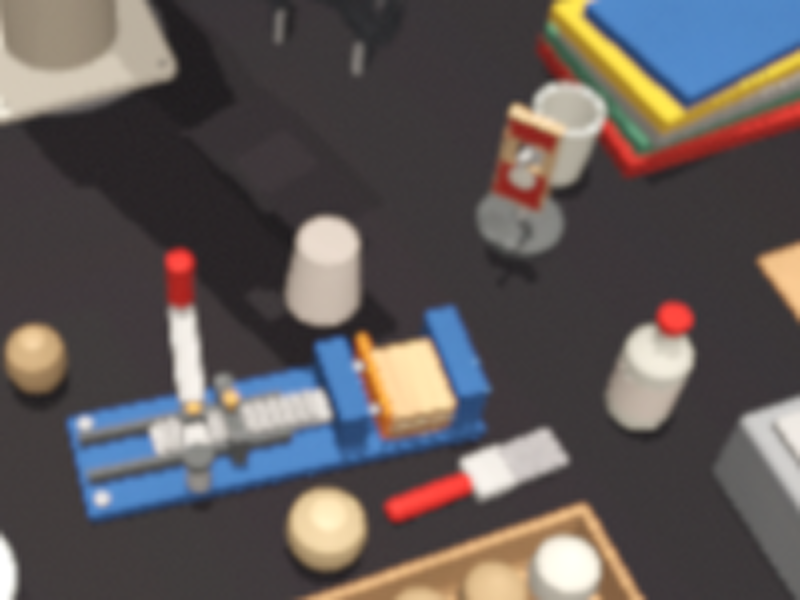

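View pics/t20.png

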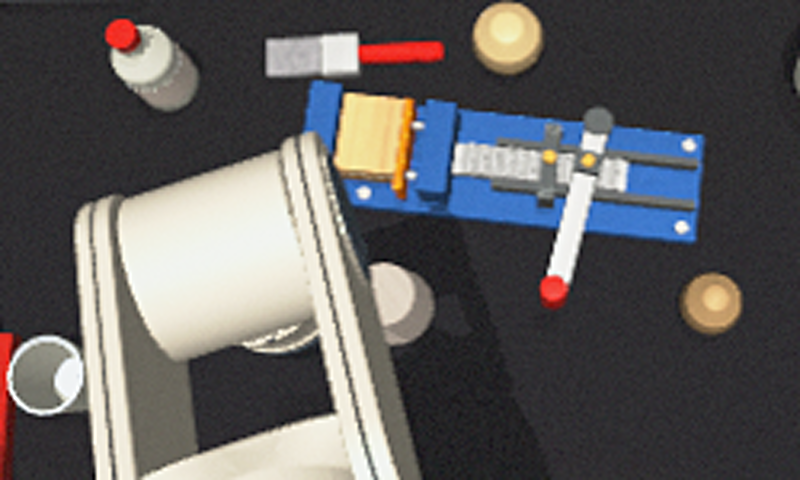

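Both pictures look right: the tag hangs upright at scene crop (525,160) with its red face outward, and the block is held between pad and fixed jaw. Handing in.

```bash
python3 -c "
from rig import *
print(close_job(), state()['time'])"
```

```text
the job is handed in; nothing more can be done
the job is handed in; nothing more can be done
```

The block is clamped and the red tag hangs released on the hook, red face outward. I handed the job in at about 29 s; it reports no verdict, so the result rests on my own checks.

- **Clamp:** five full lever strokes, with the jaw checked in the pictures after each one. The last stroke shrank the pad-to-jaw gap from about 26 to 15 pixels, roughly 7.5 mm pushed in, with the block on the fixed jaw. I then let go of the handle.
- **Tag:** I identified it by its red face in the wrist camera and carried it over the hook tip. It touched down with about 15 N, then I opened the gripper. Afterwards the scene camera put the tag's eye within about 4 mm of the hook seat, hanging upright.
- **Bystanders:** in the last pictures those in view (cups, egg, ball, brush, bottle) stood where they were. The tub and the blue tag were not checked again at the end; the gripper only passed above them.
- **Disagreements:**
  - The networks sometimes reported the wrong thing for the pad face and the tag eye, so I judged the strokes from the pictures.
  - Network position estimates for the same thing from different cameras varied by up to about 6 mm.
  - The last top view did not find the hung tag's eye because the arm was in the way.

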